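# Follow the set stone with a loupe on a free-running turntable

## Task

Inspect the ring on the jeweller's turntable: push its wooden peg so that the plate runs freely at about one turn in four seconds (never faster than one in two), and, with the loupe lifted by its handle, follow the stone round, the lens upright and centred about 3 cm over the stone, for six seconds without a break, touching nothing of the turntable while it still makes more than one turn in twelve seconds. Then stand the loupe on its cork pad again, without dropping or tipping it, and let go, with nothing touching the turntable; do not disturb the other things on the bench.

Things in the scene. Friction and masses are not known exactly. Their poses are not given: they have to be found in the camera images.
- turntable: grey fixed base of the turntable, 160 mm across; origin on the bench under the vertical spin axis. It carries a round steel plate of 200 mm diameter, underside 40 mm and upper face 55 mm above the bench, and all that stands on it. The base does not move
- plate (a joint): angle of the plate about the vertical axis, rad, growing anticlockwise seen from above, unlimited; at 0 the stone is on the base's +x side, the peg on its -x side. Either sense may be used. Low-friction bearing: plate 1.8 kg nominal (varies 25 percent), inertia about 0.009 kg m2, viscous drag 0.0002 N m s/rad, dry friction 0.0001 N m: it slows over some 40 s
- stone (a point): middle of the clear stone, 12 mm wide, on a brass finger ring (28 mm across) standing upright on a brass and steel collet 32 mm in diameter, fixed on the plate 65 mm from the spin axis. The point is 115 mm above the bench, the stone's top 118 mm. Turns with the plate
- peg (a point): middle of the top of the dark wooden upright peg, 18 mm in diameter and 45 mm high above the plate's face (top 100 mm above the bench), fixed on the plate 80 mm from the spin axis, straight across from the stone. Push its side to set the plate turning; a fraction of a newton is enough
- loupe: standing loupe, 120 g, loose: flat dark lens ring 54 mm across, 12 mm high, with a 44 mm lens, and on its edge an upright black handle 14 mm (along x) by 12 mm (along y), 95 mm tall, centred 34 mm from the lens centre on the -x side. Origin on the underside below the lens centre; x from handle to lens, z up. Starts standing on the pad
- lens (a point): middle of the loupe's lens, 6 mm above the loupe's underside
- handle (a point): point on the middle line of the loupe's handle, 34 mm to the -x side of the lens centre and 75 mm above the loupe's underside (20 mm below the handle's top): where to grip it, closing along the loupe's y
- pad: round cork pad, 116 mm in diameter and 6 mm thick, fixed on the bench; origin at the middle of its underside
- jar: closed glass jar, 52 mm in diameter, 70 mm high: leave alone; origin under its middle
- mandrel: steel ring mandrel, 200 mm long, up to 24 mm thick, lying: leave alone; origin at its thick end, z along it
- hammer: hammer, 220 mm long, lying: leave alone
- pumice: grey block 100 x 70 x 30 mm: leave alone; origin under its middle
- dish: small white bowl, 70 mm in diameter, 30 mm high: leave alone; origin under its middle
- ringbox: blue ring box 55 x 55 x 40 mm: leave alone; origin under its middle
- graver: wooden-handled graver, 150 mm long, lying: leave alone
Not all that is in view belongs to the job. Leave any orange look-alike of the turntable alone.

How it is judged:
By the outcome, as a careful person would: the job done as asked, in the order asked, and still so for the second after the job is handed in, with the robot touching nothing.
It also fails if it takes over 64 s, if anything falls off the work surface, if the arm or the gripper's body presses on something with over 40 N, if the wrist force passes 120 N, or if a joint passes its speed limit or range.

## Robot

A 7-joint arm with a two-finger parallel gripper is mounted at the origin on the work surface. World frame = base frame: x ahead of the robot, y to its left, z up, the work surface at z = 0. Lengths are in m, angles in rad, forces in N, time in s.
With the tool pointing down it reaches from about 0.425 to 0.875 m from the base axis. Payload 8.4 kg.
Tool frame: the origin (TCP) lies at the centre of the arm's flange, where the gripper is bolted on; the fingertips stand 173 mm ahead of it and the grasp point (between the pads) lies 155 mm ahead of it; z points along the fingers, y is the line along which they close (so a half turn about z gives the same grasp; the last joint's range is limited). The gripper opens to 85 mm and grips with 20 to 120 N. Pads are 22 mm wide; open, the fingers measure 114 mm over their backs; the gripper's body (76 mm by 85 mm) begins 54 mm behind the grasp point. The pads swing forward as they close: fully open they stand 13 mm farther back than shut.
Start: joints at [-1.368, 0.333, 0.04, 1.465, -0.013, 1.343, -0.059], TCP at [0.193, 0.621, 0.405] pointing down, gripper open.
Joint ranges: [-2.58, 2.58], [-0.38, 2.09], [-1.3, 1.39], [0.25, 2.4], [-1.5, 4.64], [0.08, 2.09], [-2.65, 2.65]. Speed limits (rad/s): [2.22, 2.22, 2.79, 2.79, 3.14, 3.14, 3.14].

## Interface

Orientations are given as a unit quaternion [x, y, z, w].
In Python, from bench import status, vision, job gives the robot as it stands. The module is installed in compiled form; this text tells all that it offers.
- The arm moves only by the tool step_arm, never from a script. Its argument "plan" is a list that holds one entry, the list of rows, each a list of 6 numbers: the shift along the tool's x, y, z in units of 0.3 m (1.0 is 0.3 m), then the turn, a rotation vector about the tool's x, y, z in units of 180 degrees (1.0 is 180 degrees). A call has exactly 10 rows; each row is the pose to reach, as a shift and turn from the pose commanded when the call began, along the tool's axes at that moment, turning the shorter way round; what a row does not reach only later rows make up. A row lasts 1/12 s, in which the tool goes at most 41.7 mm and 7.16 degrees, less where a joint would pass 70% of its speed; a pose out of reach is approached as far as the arm can. A call with a number of a shift or a turn outside -1 to 1 is refused whole. A call with a gripper value outside its range is refused whole. "gripper" is the closure, from 0 (fully open) to 1 (shut), set as the call begins (left out, the last holds). The fingers move at their own pace and stop on an object; "squeeze" is the grip in N (left out, the last holds). Time passes only in rows, so rows that repeat a pose let the fingers close, or fill a call up. It gives the time, the measured TCP pose, the force, the opening and the grip force at its end, in the units of the state.
- status.state(): the state, without advancing time (a new reading comes with each control period).
- vision.camera(name): name is "side" or "top" or "wrist"; returns a dict with "pixels" (400x640x3 uint8, blue, green, red), "fx", "fy", "cx", "cy" (pixels), "k1" (the pictures are not rectified: a ray, as slopes to the right and down, at radius r is drawn at 1 + k1 r^2 times it, then the intrinsics apply), "origin" and "orientation" of the camera in the world. Camera axes: x right, y down, z forward; pixel columns grow to the right and rows downward; lengths in m; the calibration is good to about 2 mm. A picture is of the moment at which its call begins. There is no depth.
- job.finish_job(): hands the job in; it is judged then, once.
The state is a dict: "time": time; "joint_positions": joint angles; "qd": joint speeds; "joint_torque": joint torques, N m; "tool_pos": TCP position; "tool_rot": TCP orientation; "force": force on the tool from outside, world axes, zero at the start; "ft_torque": the same for the moment, N m; "opening": finger opening in m; "gripper_force": force on a finger pad.
Only numpy, scipy, OpenCV 4.12 (cv2) and the standard library are available. Lean on these libraries where they do the work, as an engineer would, in place of code of your own. Each camera call takes 0.05 s, during which the arm holds its last target. There are 200 camera calls.

## Working session

There is one attempt and no reset: what is moved stays moved. The work goes in short steps, Python scripts to look and compute and a tool call to move; the robot and the scene stay as the last step left them, time stands still between calls to the robot, and variables do not carry over. Pictures are saved under pics/ and viewed, at most 10 in all, crops included, and the job is handed in when it is done.

Besides the shell and the picture viewer there is one more tool, called after "Request:" by a JSON object that holds its "op" and its "data", one argument or row to a line. step_arm: Moves the arm, as the interface text tells. Its arguments: {"type":"object","properties":{"plan":{"type":"array","items":{"type":"array","items":{"type":"array","items":{"type":"number","minimum":-1,"maximum":1}}}},"gripper":{"type":"number"},"squeeze":{"type":"number"}},"required":["plan"]}

```bash
mkdir -p pics; cat > h.py <<'E'
import numpy as np, cv2
from scipy.spatial.transform import Rotation as R
from bench import status, vision, job
def ray(c,u,v):
    xd=np.array([(u-c['cx'])/c['fx'],(v-c['cy'])/c['fy']]); x=xd.copy()
    for _ in range(20): x=xd/(1+c['k1']*(x@x))
    d=R.from_quat(c['orientation']).apply([x[0],x[1],1]); return np.array(c['origin']),d
def onplane(c,u,v,z):
    o,d=ray(c,u,v); return o+d*(z-o[2])/d[2]
def proj(c,p):
    q=R.from_quat(c['orientation']).inv().apply(np.array(p)-c['origin']); x=q[:2]/q[2]; x=x*(1+c['k1']*(x@x))
    return x[0]*c['fx']+c['cx'],x[1]*c['fy']+c['cy']
E
python3 - <<'E'
from h import *
s=status.state(); print(s)
for n in ['top','side']:
    c=vision.camera(n); cv2.imwrite(f'pics/{n}0.png',c['pixels']); print(n,{k:v for k,v in c.items() if k!='pixels'})
E
```

```text
{'time': 0.0, 'joint_positions': array([-1.36818006,  0.33387632,  0.03985068,  1.46629248, -0.0134064 ,
        1.34331621, -0.05850701]), 'qd': array([-5.90446814e-04, -1.66861646e-03, -2.19081847e-04, -8.34835348e-05,
        5.31287536e-04,  1.66461017e-03, -1.67016948e-03]), 'joint_torque': array([ 1.11990270e-03, -6.58567786e+01,  1.36633806e+00, -4.05548143e+01,
        1.69905054e-02,  1.29809522e-02, -2.04749915e-05]), 'tool_pos': array([0.19315581, 0.62043765, 0.4038327 ]), 'tool_rot': array([ 1.50337987e-01,  9.88634325e-01, -8.09862807e-04, -7.49348680e-05]), 'force': array([-0.05754148,  0.44007836,  0.11680696]), 'ft_torque': array([-0.02894184, -0.00747131, -0.02004374]), 'gripper_force': 0.0, 'opening': 0.08530951104753295}
top {'fx': 473.3163060715568, 'fy': 473.3163060715568, 'cx': 320.67241237604344, 'cy': 203.21766753821737, 'k1': -0.06434902815994148, 'origin': array([ 0.30583328, -0.00871062,  1.31808139]), 'orientation': array([-0.70141212,  0.70866722, -0.0509764 ,  0.05668529])}
side {'fx': 370.8368777460623, 'fy': 370.8368777460623, 'cx': 322.0234414027537, 'cy': 197.49052588399334, 'k1': 0.024997546347524217, 'origin': array([0.41932811, 0.79152889, 0.76339236]), 'orientation': array([-0.05233846,  0.90161761, -0.42799693,  0.03413205])}
```

View pics/top0.png

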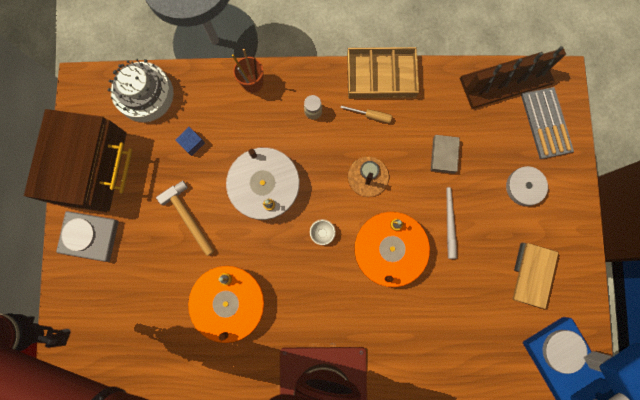

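View pics/side0.png

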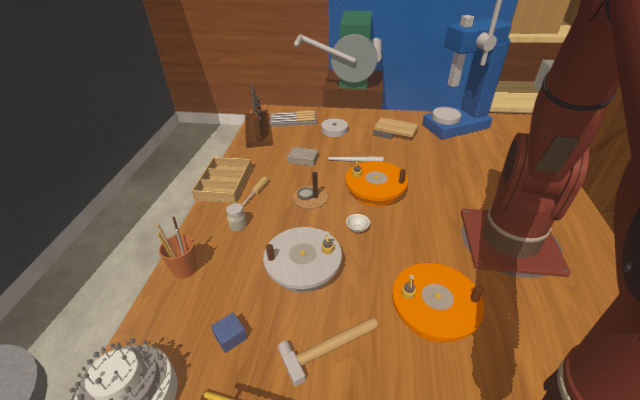

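Top view: the candidates are the grey turntable at (262,183) and orange look-alikes at (225,303) and (392,249). The grey one fits the description. The loupe stands on the pad at (369,176), with its handle foot near (369,180). I'll confirm in an enlarged crop.

```bash
python3 - <<'E'
from h import *
c=vision.camera('top'); im=c['pixels']; np.save('top.npy',im)
s=vision.camera('side'); 
a=cv2.resize(im[140:230,215:400],None,fx=4,fy=4,interpolation=cv2.INTER_CUBIC)
b=cv2.resize(s['pixels'][160:295,255:350],None,fx=4,fy=4,interpolation=cv2.INTER_CUBIC)[:,:]
b1=cv2.resize(s['pixels'][165:210,285:335],None,fx=4,fy=4,interpolation=cv2.INTER_CUBIC)
b2=cv2.resize(s['pixels'][220:290,255:350],None,fx=3,fy=3,interpolation=cv2.INTER_CUBIC)
o=np.zeros((360+215,740,3),np.uint8); o[:360]=a; o[362:362+180,:200]=b1; o[362:572,220:220+285]=b2
cv2.imwrite('pics/crop1.png',o)
hsv=cv2.cvtColor(im,cv2.COLOR_BGR2HSV)
m=((hsv[...,1]<50)&(hsv[...,2]>90)).astype(np.uint8)
m[:,:215]=0;m[:,310:]=0;m[:140]=0;m[230:]=0
cs,_=cv2.findContours(m,cv2.RETR_EXTERNAL,cv2.CHAIN_APPROX_NONE)
k=max(cs,key=cv2.contourArea); e=cv2.fitEllipse(cv2.convexHull(k)); print('plate',e,onplane(c,*e[0],.055))
m=((hsv[...,0]>95)&(hsv[...,0]<130)).astype(np.uint8)
# cork vs table: print samples
for u,v in [(355,180),(380,170),(369,168),(340,160),(372,175)]: print(u,v,hsv[v,u],im[v,u])
E
```

```text
plate ((262.418212890625, 183.03445434570312), (69.75436401367188, 71.54552459716797), 59.82677459716797) [0.55724882 0.15871165 0.055     ]
355 180 [ 15 176 181] [ 56 118 181]
380 170 [ 14 186 122] [ 33  76 122]
369 168 [ 27  61 172] [131 168 172]
340 160 [ 13 203 163] [ 33  91 163]
372 175 [19 89 69] [45 60 69]
```

View pics/crop1.png

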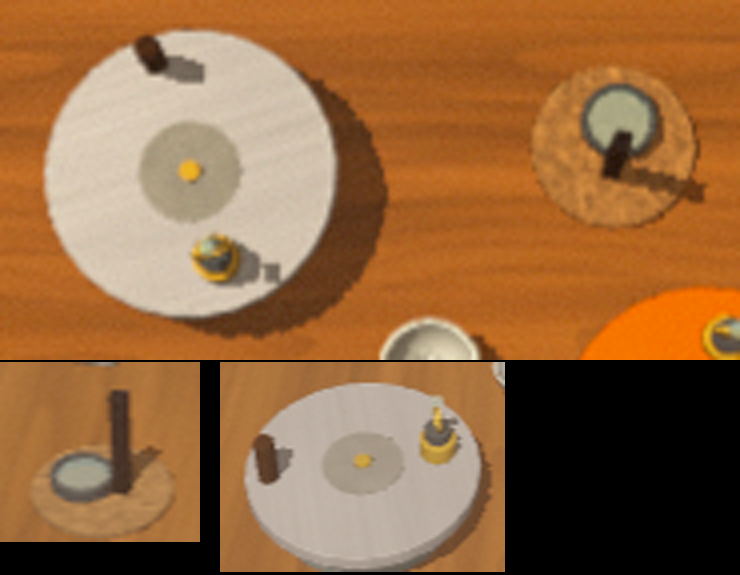

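```bash
python3 - <<'E'
from h import *
c=vision.camera('top'); s=vision.camera('side')
T=lambda u,v:(215+u/4-.4,140+v/4-.4)
p=lambda n,u,v,z:print(n,onplane(c,*T(u,v),z).round(4))
p('axis',190,171,.057);p('pegtop',147,42,.100);p('pegbase',153,69,.055);p('lens',620,120,.018);p('hbase',612,172,.018);p('htop',625,137,.101);p('pad',613,147,.006);p('stone',206,243,.118);p('collet',215,262,.075)
S=lambda u,v:(285+u/4-.4,165+v/4-.4); S2=lambda u,v:(255+u/3-.4,220+v/3-.4)
q=lambda n,uv,z:print('side',n,onplane(s,*uv,z).round(4))
q('htop',S(118,30),.101);q('lens',S(83,113),.018);q('pad',S(103,128),.006);q('axis',S2(362-220,461-362),.057);q('stone',S2(437-220,402-362),.118);q('pegtop',S2(263-220,438-362),.100)
ax=np.array([.557,.159])
# obstacles
for n,u,v,z in [('jar',313,101,.07),('dish',322,232,.03),('graverTip',340,107,.01),('graverEnd',392,121,.02),('oranget',392,249,.055),('pumice',446,154,.03),('ringbox',190,141,.04),('hammerhead',173,192,.02)]: print(n,onplane(c,u,v,z).round(3))
st=status.state(); M=R.from_quat(st['tool_rot']).as_matrix(); print(M.round(3))
E
```

```text
axis [0.5588 0.1593 0.057 ]
pegtop [0.6379 0.1832 0.1   ]
pegbase [0.6309 0.1859 0.055 ]
lens [ 0.5996 -0.1375  0.018 ]
hbase [ 0.5625 -0.131   0.018 ]
htop [ 0.5694 -0.1323  0.101 ]
pad [ 0.5829 -0.1333  0.006 ]
stone [0.4992 0.1404 0.118 ]
collet [0.4933 0.1397 0.075 ]
side htop [ 0.5706 -0.1353  0.101 ]
side lens [ 0.6015 -0.1335  0.018 ]
side pad [ 0.5852 -0.1307  0.006 ]
side axis [0.5618 0.1584 0.057 ]
side stone [0.4989 0.1423 0.118 ]
side pegtop [0.638  0.1808 0.1   ]
jar [0.784 0.019 0.07 ]
dish [ 0.424 -0.002  0.03 ]
graverTip [ 0.788 -0.058  0.01 ]
graverEnd [ 0.741 -0.205  0.02 ]
oranget [ 0.374 -0.188  0.055]
pumice [ 0.64  -0.352  0.03 ]
ringbox [0.683 0.367 0.04 ]
hammerhead [0.542 0.416 0.02 ]
[[-0.955  0.297 -0.   ]
 [ 0.297  0.955 -0.001]
 [-0.    -0.001 -1.   ]]
```

Crop: the grey plate has its yellow hub at (190,171), dark wooden peg at (147,42) and ring with stone at (206,243). The loupe's lens is at (620,120) and its handle top at (625,137), on cork. So this is the right turntable. Next is a planning helper, then the approach to the peg.

```bash
cat >> h.py <<'E'
import json
def getcmd(): d=json.load(open('cmd.json')); return np.array(d['p']),R.from_quat(d['q'])
def setcmd(p,r): json.dump({'p':list(map(float,p)),'q':list(map(float,r.as_quat()))},open('cmd.json','w'))
def down(yaw): # tool y at world angle yaw (deg), z down
    y=np.array([np.cos(np.radians(yaw)),np.sin(np.radians(yaw)),0]); z=np.array([0,0,-1.]); return R.from_matrix(np.c_[np.cross(y,z),y,z])
def plan(P,yaws):
    """P 10x3 world TCP targets; print rows; store the end as commanded"""
    p0,r0=getcmd(); rows=[]
    for p,y in zip(P,yaws):
        a=r0.inv().apply(np.array(p)-p0)/.3; t=(r0.inv()*down(y)).as_rotvec()/np.pi
        rows.append([round(float(v),3)+0. for v in np.r_[a,t]])
    l=np.array(rows[-1]); setcmd(p0+r0.apply(l[:3]*.3),r0*R.from_rotvec(l[3:]*np.pi)); print(json.dumps([rows]))
def ease(a,b,n,m=10): # n-row smooth move then hold
    s=np.clip(np.arange(1,m+1)/n,0,1); s=s*s*(3-2*s); return np.outer(1-s,a)+np.outer(s,b)
E
python3 - <<'E'
from h import *
s=status.state(); setcmd(s['tool_pos'],R.from_quat(s['tool_rot']))
a=s['tool_pos']; b=np.array([.64,.245,.30]); L=np.linspace(0,1,21)[1:]; L=L*L*(3-2*L)
P=[a+(b-a)*l for l in L]; Y=72.7+L*15
plan(P[:10],Y[:10]); plan(P[10:],Y[10:])
E
```

```text
[[[-0.013, -0.005, 0.003, 0.0, 0.0, -0.001], [-0.05, -0.021, 0.01, 0.0, 0.0, -0.002], [-0.109, -0.046, 0.021, 0.0, 0.0, -0.005], [-0.187, -0.078, 0.036, 0.0, 0.0, -0.009], [-0.28, -0.118, 0.054, 0.0, 0.0, -0.013], [-0.388, -0.162, 0.075, 0.0, 0.0, -0.018], [-0.505, -0.212, 0.098, 0.0, 0.0, -0.023], [-0.632, -0.265, 0.123, 0.0, 0.0, -0.029], [-0.763, -0.32, 0.148, 0.0, 0.0, -0.035], [-0.897, -0.376, 0.174, 0.0, 0.0, -0.042]]]
[[[-0.126, -0.074, 0.026, 0.0, 0.0, -0.006], [-0.249, -0.145, 0.052, 0.0, 0.0, -0.012], [-0.367, -0.214, 0.076, 0.0, 0.0, -0.018], [-0.477, -0.279, 0.099, 0.0, 0.0, -0.023], [-0.577, -0.338, 0.12, 0.0, 0.0, -0.028], [-0.665, -0.389, 0.138, 0.0, 0.0, -0.033], [-0.738, -0.431, 0.153, 0.0, 0.0, -0.036], [-0.793, -0.464, 0.165, 0.0, 0.0, -0.039], [-0.828, -0.484, 0.172, 0.0, 0.0, -0.041], [-0.84, -0.491, 0.175, 0.0, 0.0, -0.041]]]
```

Request:
{"op": "step_arm", "data": {
  "plan": [
    [[-0.013,-0.005,0.003,0.0,0.0,-0.001],[-0.05,-0.021,0.01,0.0,0.0,-0.002],[-0.109,-0.046,0.021,0.0,0.0,-0.005],[-0.187,-0.078,0.036,0.0,0.0,-0.009],[-0.28,-0.118,0.054,0.0,0.0,-0.013],[-0.388,-0.162,0.075,0.0,0.0,-0.018],[-0.505,-0.212,0.098,0.0,0.0,-0.023],[-0.632,-0.265,0.123,0.0,0.0,-0.029],[-0.763,-0.32,0.148,0.0,0.0,-0.035],[-0.897,-0.376,0.174,0.0,0.0,-0.042]]
  ],
  "gripper": 1
}}

```text
time: 1.13
tool_pos: [0.415, 0.433, 0.3531]
tool_rot: [0.085, 0.996, 0.0, 0.0]
force: [0.5, 0.2, -0.7]
opening: 0.0003
gripper_force: 0.0
```

```bash
python3 - <<'E'
from h import *
s=status.state(); print(s['time'],s['tool_pos'],s['tool_rot'],s['opening'],s['force'])
E
```

```text
1.1333 [0.41504365 0.43304841 0.35312664] [8.46471541e-02 9.96410965e-01 6.42551332e-05 2.08885322e-04] 0.0002770339617716309 [ 0.53345259  0.18904628 -0.70281102]
```

Request:
{"op": "step_arm", "data": {
  "plan": [
    [[-0.126,-0.074,0.026,0.0,0.0,-0.006],[-0.249,-0.145,0.052,0.0,0.0,-0.012],[-0.367,-0.214,0.076,0.0,0.0,-0.018],[-0.477,-0.279,0.099,0.0,0.0,-0.023],[-0.577,-0.338,0.12,0.0,0.0,-0.028],[-0.665,-0.389,0.138,0.0,0.0,-0.033],[-0.738,-0.431,0.153,0.0,0.0,-0.036],[-0.793,-0.464,0.165,0.0,0.0,-0.039],[-0.828,-0.484,0.172,0.0,0.0,-0.041],[-0.84,-0.491,0.175,0.0,0.0,-0.041]]
  ]
}}

```text
time: 1.97
tool_pos: [0.638, 0.2449, 0.3003]
tool_rot: [0.022, 1.0, -0.001, 0.0]
force: [0.2, 0.2, -0.1]
opening: 0.0
gripper_force: 0.0
```

```bash
python3 - <<'E'
from h import *
s=status.state(); print(s['time'],s['tool_pos'],s['force'])
setcmd(s['tool_pos'],R.from_quat(s['tool_rot']))
# descend 4 rows then start the push
a=s['tool_pos']; P=list(ease(a,[.640,.234,.252],6,6)); Y=[88]*20
y=.234; v=[2,4,6,8,9,10,10.3,10.4,10.4,10.2]   # mm per row
x0,y0=.5588,.1592
for k in v:
    y-=k/1000; th=np.arcsin(np.clip((y-.024-y0)/.08,-1,.29)); P.append([x0+.08*np.cos(th)+.002,y,.252]); print(len(P)-1,round(y,4),round(th,2))
y-=.007; P.append([P[-1][0],y,.275]); y-=.003; P.append([P[-2][0],y,.315]); 
for z in [.35,.37]: P.append([P[-1][0],y,z])
plan(P[:10],Y[:10]); plan(P[10:20],Y[:10])
c=vision.camera('wrist'); cv2.imwrite('pics/w1.png',c['pixels'])
E
```

```text
1.9667 [0.63804984 0.24486667 0.30027809] [ 0.17226397  0.15642813 -0.14438539]
6 0.232 0.29
7 0.228 0.29
8 0.222 0.29
9 0.214 0.29
10 0.205 0.28
11 0.195 0.15
12 0.1847 0.02
13 0.1743 -0.11
14 0.1639 -0.24
15 0.1537 -0.38
[[[-0.001, -0.003, 0.012, 0.0, 0.0, -0.003], [-0.002, -0.009, 0.042, 0.0, 0.0, -0.003], [-0.004, -0.018, 0.08, 0.0, 0.0, -0.003], [-0.006, -0.026, 0.119, 0.0, 0.0, -0.003], [-0.007, -0.033, 0.149, 0.0, 0.0, -0.003], [-0.008, -0.036, 0.161, 0.0, 0.0, -0.003], [0.0, -0.043, 0.161, 0.0, 0.0, -0.003], [0.0, -0.056, 0.161, 0.0, 0.0, -0.003], [-0.001, -0.076, 0.161, 0.0, 0.0, -0.003], [-0.002, -0.103, 0.161, 0.0, 0.0, -0.003]]]
[[[-0.003, -0.03, 0.0, 0.0, 0.0, 0.0], [-0.011, -0.063, 0.0, 0.0, 0.0, 0.0], [-0.015, -0.097, 0.0, 0.0, 0.0, 0.0], [-0.015, -0.132, 0.0, 0.0, 0.0, 0.0], [-0.01, -0.166, 0.0, 0.0, 0.0, 0.0], [0.0, -0.201, 0.0, 0.0, 0.0, 0.0], [-0.001, -0.224, -0.076, 0.0, 0.0, 0.0], [-0.001, -0.234, -0.21, 0.0, 0.0, 0.0], [-0.001, -0.235, -0.326, 0.0, 0.0, 0.0], [-0.001, -0.235, -0.393, 0.0, 0.0, 0.0]]]
```

View pics/w1.png

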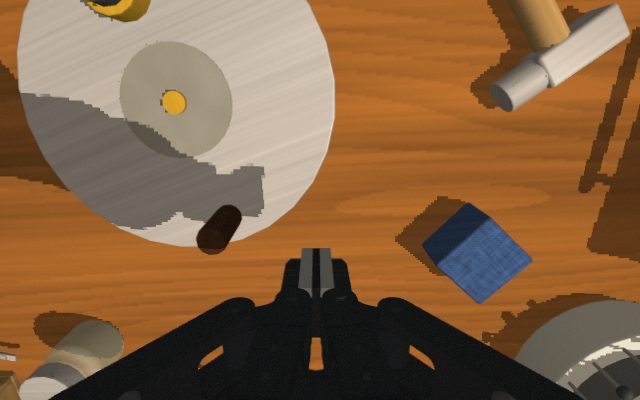

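The wrist view shows the peg at (219,228) and the shut fingers at (316,270), on its +y side and clear of it. Go.

Request:
{"op": "step_arm", "data": {
  "plan": [
    [[-0.001,-0.003,0.012,0.0,0.0,-0.003],[-0.002,-0.009,0.042,0.0,0.0,-0.003],[-0.004,-0.018,0.08,0.0,0.0,-0.003],[-0.006,-0.026,0.119,0.0,0.0,-0.003],[-0.007,-0.033,0.149,0.0,0.0,-0.003],[-0.008,-0.036,0.161,0.0,0.0,-0.003],[0.0,-0.043,0.161,0.0,0.0,-0.003],[0.0,-0.056,0.161,0.0,0.0,-0.003],[-0.001,-0.076,0.161,0.0,0.0,-0.003],[-0.002,-0.103,0.161,0.0,0.0,-0.003]]
  ]
}}

```text
time: 2.85
tool_pos: [0.6361, 0.217, 0.2532]
tool_rot: [0.015, 1.0, 0.0, 0.0]
force: [0.5, -0.0, 0.0]
opening: 0.0001
gripper_force: 0.0
```

Request:
{"op": "step_arm", "data": {
  "plan": [
    [[-0.003,-0.03,0.0,0.0,0.0,0.0],[-0.011,-0.063,0.0,0.0,0.0,0.0],[-0.015,-0.097,0.0,0.0,0.0,0.0],[-0.015,-0.132,0.0,0.0,0.0,0.0],[-0.01,-0.166,0.0,0.0,0.0,0.0],[0.0,-0.201,0.0,0.0,0.0,0.0],[-0.001,-0.224,-0.076,0.0,0.0,0.0],[-0.001,-0.234,-0.21,0.0,0.0,0.0],[-0.001,-0.235,-0.326,0.0,0.0,0.0],[-0.001,-0.235,-0.393,0.0,0.0,0.0]]
  ]
}}

```text
time: 3.68
tool_pos: [0.6344, 0.1452, 0.3748]
tool_rot: [0.016, 1.0, 0.001, 0.002]
force: [1.7, 1.2, -0.2]
opening: 0.0001
gripper_force: 0.0
```

```bash
python3 - <<'E'
from h import *
s=status.state(); print(s['time'],s['tool_pos'],s['force'])
setcmd(s['tool_pos'],R.from_quat(s['tool_rot']))
a=s['tool_pos']; b=np.array([.569,-.134,.345])
plan(ease(a,b,10),np.linspace(88,86,10))
for i in range(2):
    t=status.state()['time']; c=vision.camera('side'); np.savez(f'sd{i}.npz',t=t,im=c['pixels'])
cv2.imwrite('pics/s2.png',cv2.resize(np.hstack([np.load(f'sd{i}.npz')['im'][205:305,245:355] for i in range(2)]),None,fx=3,fy=3))
E
```

```text
3.6833 [0.63435746 0.14517878 0.37478488] [ 1.73094666  1.18528429 -0.18756691]
[[[0.005, -0.026, 0.003, 0.0, 0.001, 0.001], [0.02, -0.097, 0.01, 0.0, 0.001, 0.002], [0.041, -0.202, 0.021, 0.0, 0.001, 0.003], [0.066, -0.33, 0.034, 0.0, 0.001, 0.004], [0.094, -0.469, 0.049, 0.0, 0.001, 0.006], [0.122, -0.607, 0.063, 0.0, 0.001, 0.007], [0.147, -0.735, 0.076, 0.0, 0.001, 0.008], [0.168, -0.84, 0.087, 0.0, 0.001, 0.009], [0.182, -0.911, 0.095, 0.0, 0.001, 0.011], [0.188, -0.937, 0.097, 0.0, 0.001, 0.012]]]
```

View pics/s2.png

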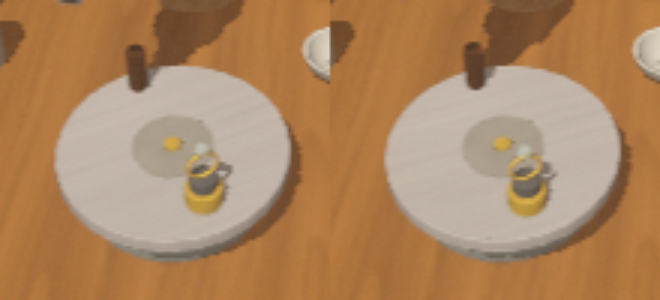

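The side crop shows the plate turning clockwise: peg top (135,50) to (143,48), stone (201,150) to (194,152), with nothing touching it. On to the loupe, measuring the phase as I go.

Request:
{"op": "step_arm", "data": {
  "plan": [
    [[0.005,-0.026,0.003,0.0,0.001,0.001],[0.02,-0.097,0.01,0.0,0.001,0.002],[0.041,-0.202,0.021,0.0,0.001,0.003],[0.066,-0.33,0.034,0.0,0.001,0.004],[0.094,-0.469,0.049,0.0,0.001,0.006],[0.122,-0.607,0.063,0.0,0.001,0.007],[0.147,-0.735,0.076,0.0,0.001,0.008],[0.168,-0.84,0.087,0.0,0.001,0.009],[0.182,-0.911,0.095,0.0,0.001,0.011],[0.188,-0.937,0.097,0.0,0.001,0.012]]
  ],
  "gripper": 0.3
}}

```text
time: 4.62
tool_pos: [0.5662, -0.1376, 0.3393]
tool_rot: [0.038, 0.999, -0.001, -0.003]
force: [-0.4, 0.1, -0.0]
opening: 0.0601
gripper_force: 0.0
```

```bash
cat >> h.py <<'E'
AX=np.array([.5588,.1592])
def phase(c,AX=AX):
    """stone angle from the dark peg (mid height) and from the yellow collet"""
    im=c['pixels']; hsv=cv2.cvtColor(im,cv2.COLOR_BGR2HSV)
    a=np.linspace(0,2*np.pi,72); roi=np.zeros(im.shape[:2],np.uint8)
    pts=[proj(c,[*(AX+r*np.array([np.cos(t),np.sin(t)])),z]) for t in a for r,z in((.092,.055),(.09,.1))]
    cv2.fillConvexPoly(roi,cv2.convexHull(np.array(pts,np.float32)).astype(np.int32),1)
    out=[]
    for m,z,r0 in (((hsv[...,2]<85)&(im[...,2]>im[...,0].astype(int)+12),.078,.080),((hsv[...,1]>140)&(hsv[...,2]>120)&(abs(hsv[...,0].astype(int)-23)<7),.066,.065)):
        m=(m&(roi>0)).astype(np.uint8)
        n,l,st,ce=cv2.connectedComponentsWithStats(m); best=None
        for i in range(1,n):
            if st[i,4]<12: continue
            d=onplane(c,*ce[i],z)[:2]-AX; r=np.hypot(*d)
            if abs(r-r0)<.018 and (best is None or st[i,4]>best[1]): best=(np.arctan2(d[1],d[0]),st[i,4],r)
        out.append(None if best is None else (round(float((best[0]+(np.pi if r0==.08 else 0))%(2*np.pi)),3),int(best[1]),round(float(best[2]),4)))
    return out
E
python3 - <<'E'
from h import *
s=status.state(); print(s['time'],s['tool_pos'],s['force'],s['opening'])
setcmd(s['tool_pos'],R.from_quat(s['tool_rot']))
c=vision.camera('side'); print(s['time'],phase(c))
for i in range(2):
    d=np.load(f'sd{i}.npz'); c['pixels']=d['im']; print(d['t'],phase(c))
t=status.state()['time']; c=vision.camera('top'); print(t,phase(c))
w=vision.camera('wrist'); cv2.imwrite('pics/w2.png',w['pixels']); print(status.state()['time'])
for p in [(.5700,-.134,.101),(.6,-.136,.018)]: print(proj(w,p))
np.save('w2.npy',{k:v for k,v in w.items()},allow_pickle=True)
E
```

```text
4.6167 [ 0.56619316 -0.13758513  0.33930891] [-0.36528955  0.07722426 -0.0101632 ] 0.060137398064456025
4.6167 [None, (0.612, 70, 0.0688)]
3.6833 [None, (2.064, 74, 0.0722)]
3.7333 [None, (1.987, 74, 0.0727)]
4.6667 [(0.437, 16, 0.0849), (0.424, 51, 0.0639)]
4.7667
(np.float64(317.83857087329693), np.float64(222.4804291211234))
(np.float64(317.4850703862703), np.float64(221.0418059663231))
```

View pics/w2.png

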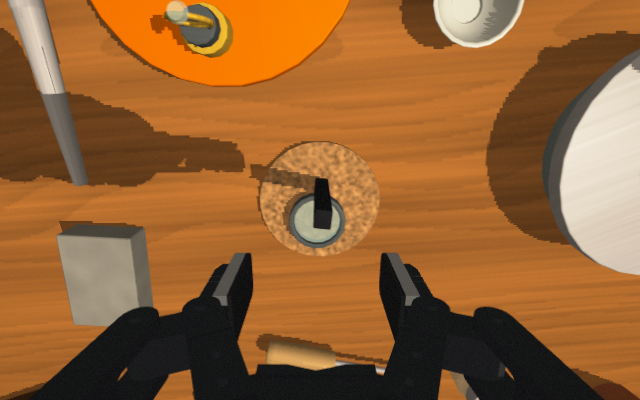

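The wrist view shows the loupe on cork: handle top (322,222), handle foot (321,180), lens (317,219).

```bash
python3 - <<'E'
from h import *
w=np.load('w2.npy',allow_pickle=True).item(); im=w['pixels']
g=im.max(2); m=(g<45).astype(np.uint8); m[:165]=0;m[240:]=0;m[:,:300]=0;m[:,:][:,340:]=0
n,l,st,ce=cv2.connectedComponentsWithStats(m); i=1+st[1:,4].argmax(); print(st[i])
pts=np.argwhere(l==i)
# top face: lowest rows
for r in range(175,235,6):
    q=pts[pts[:,0]==r][:,1]; print(r,q.min() if len(q) else None,q.max() if len(q) else None)
P=lambda n,u,v,z:print(n,onplane(w,u,v,z).round(4))
P('lens',317,219,.018);P('hbase',321.5,180,.016);P('htop',322.5,222,.101)
s=status.state(); print(s['time'],s['tool_pos'],s['tool_rot'])
E
```

```text
[300 178  32  51 781]
175 None None
181 316 327
187 315 328
193 314 328
199 300 330
205 315 330
211 315 331
217 315 330
223 314 330
229 None None
lens [ 0.5979 -0.1363  0.018 ]
hbase [ 0.561  -0.1295  0.016 ]
htop [ 0.5699 -0.1308  0.101 ]
4.7667 [ 0.56837282 -0.13237747  0.34029509] [ 3.49751430e-02  9.99385120e-01  2.74289644e-04 -2.45892513e-03]
```

```bash
python3 - <<'E'
from h import *
s=status.state(); setcmd(s['tool_pos'],R.from_quat(s['tool_rot']))
plan(ease(s['tool_pos'],[.566,-.1315,.236],8),np.linspace(85,81,10))
E
```

```text
[[[0.0, 0.0, 0.015, 0.0, -0.002, 0.006], [0.001, 0.0, 0.054, 0.0, -0.002, 0.008], [0.002, 0.001, 0.11, 0.0, -0.002, 0.01], [0.003, 0.001, 0.174, 0.0, -0.002, 0.013], [0.004, 0.002, 0.238, 0.0, -0.002, 0.015], [0.005, 0.002, 0.293, 0.0, -0.002, 0.018], [0.006, 0.002, 0.333, 0.0, -0.002, 0.02], [0.006, 0.002, 0.348, 0.0, -0.002, 0.023], [0.006, 0.002, 0.348, 0.0, -0.002, 0.025], [0.006, 0.002, 0.348, 0.0, -0.002, 0.028]]]
```

Request:
{"op": "step_arm", "data": {
  "plan": [
    [[0.0,0.0,0.015,0.0,-0.002,0.006],[0.001,0.0,0.054,0.0,-0.002,0.008],[0.002,0.001,0.11,0.0,-0.002,0.01],[0.003,0.001,0.174,0.0,-0.002,0.013],[0.004,0.002,0.238,0.0,-0.002,0.015],[0.005,0.002,0.293,0.0,-0.002,0.018],[0.006,0.002,0.333,0.0,-0.002,0.02],[0.006,0.002,0.348,0.0,-0.002,0.023],[0.006,0.002,0.348,0.0,-0.002,0.025],[0.006,0.002,0.348,0.0,-0.002,0.028]]
  ],
  "gripper": 0.7
}}

```text
time: 5.6
tool_pos: [0.567, -0.1315, 0.2372]
tool_rot: [0.079, 0.997, -0.0, 0.002]
force: [-1.1, 0.9, 1.0]
opening: 0.0256
gripper_force: 0.0
```

Request:
{"op": "step_arm", "data": {
  "plan": [
    [[0,0,0,0,0,0],[0,0,0,0,0,0],[0,0,0,0,0,0],[0,0,0,0,0,0],[0,0,0,0,0,0],[0,0,0,0,0,0],[0,0,0,0,0,0],[0,0,-0.02,0,0,0],[0,0,-0.06,0,0,0],[0,0,-0.12,0,0,0]]
  ],
  "gripper": 1,
  "squeeze": 40
}}

```text
time: 6.43
tool_pos: [0.566, -0.1318, 0.2726]
tool_rot: [0.079, 0.997, -0.0, 0.0]
force: [-0.4, 0.4, -1.4]
opening: 0.0115
gripper_force: 41.1
```

```bash
python3 - <<'E'
from h import *
s=status.state(); print(s['time'],s['tool_pos'],R.from_quat(s['tool_rot']).as_matrix().round(3).tolist(),s['force'],s['opening'],s['gripper_force'])
for i in range(2):
  for n in ['top','side']:
    t=status.state()['time']; c=vision.camera(n); print(n,t,phase(c))
w=vision.camera('wrist'); cv2.imwrite('pics/w3.png',w['pixels']); print(status.state()['tool_pos'])
E
```

```text
6.4333 [ 0.56595677 -0.13176935  0.27262563] [[-0.988, 0.157, 0.0], [0.157, 0.988, -0.001], [-0.0, -0.001, -1.0]] [-0.36193967  0.4317717  -1.36365759] 0.011456241737511282 41.12131655216217
top 6.4333 [(3.724, 23, 0.0757), (3.715, 52, 0.0662)]
side 6.4833 [None, (3.533, 66, 0.0609)]
top 6.5333 [(3.551, 22, 0.0749), (3.563, 54, 0.0666)]
side 6.5833 [None, (3.358, 64, 0.0615)]
[ 0.56644084 -0.13174571  0.27279415]
```

View pics/w3.png

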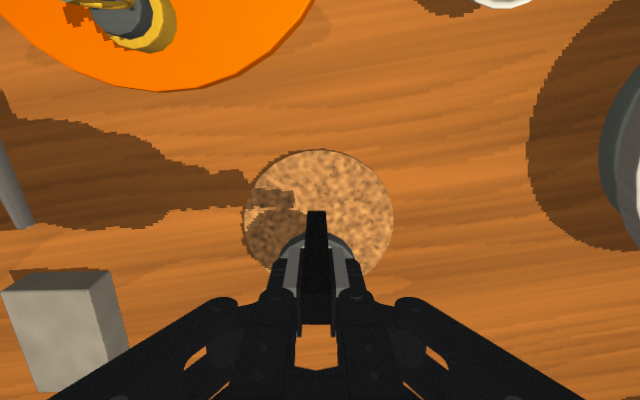

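Gripped (opening 11.5 mm) and lifted clear: the wrist view shows the handle held at (316,260) and the cork empty at (318,210). Next I'll track the plate from the top view for about a revolution and fit its phase, speed and axis.

```bash
cat > track.py <<'E'
from h import *
import sys,pickle
def meas(c):
    im=c['pixels']; hsv=cv2.cvtColor(im,cv2.COLOR_BGR2HSV); u0,v0=proj(c,[*AX,.055]); yy,xx=np.mgrid[:400,:640]
    near=np.hypot(xx-u0,yy-v0)
    m=(hsv[...,1]>140)&(hsv[...,2]>120)&(abs(hsv[...,0].astype(int)-23)<7)&(near<33)&(near>8)
    d=(hsv[...,2]<85)&(im[...,2]>im[...,0].astype(int)+12)&(near<42)&(near>20)
    r=[]
    for k in (m,d):
        n,l,st,ce=cv2.connectedComponentsWithStats(k.astype(np.uint8)); i=1+st[1:,4].argmax() if n>1 else 0
        r+=[*ce[i],st[i,4]] if i else [np.nan]*3
    return r
if __name__=='__main__':
    D=pickle.load(open('D.pkl','rb')) if len(sys.argv)>2 else []
    for i in range(int(sys.argv[1])):
        t=status.state()['time']; c=vision.camera('top'); D.append([t,*meas(c)])
    pickle.dump(D,open('D.pkl','wb')); D=np.array(D)
    from scipy.optimize import least_squares
    pc=np.array([onplane(c,u,v,.066)[:2] for u,v in D[:,1:3]]); pp=np.array([onplane(c,u,v,.080)[:2] for u,v in D[:,4:6]]); t=D[:,0]-D[0,0]
    print(np.c_[t,pc,pp,D[:,[3,6]]][::12].round(4))
    def ang(q,t): w0,a0=q[:2]; k=.0222; f=.011; e=np.exp(-k*t); return a0-((w0+f/k)*(1-e)/k-f/k*t)
    def res(q):
        a=ang(q,t); u=np.c_[np.cos(a),np.sin(a)]
        return np.r_[(pc-q[2:4]-q[6]*u).ravel(),(pp-q[4:6]+q[7]*u).ravel()]*1000
    s=least_squares(lambda q:np.nan_to_num(res(q)),[1.6,np.arctan2(*(pc[0]-AX)[::-1]),*AX,*AX,.065,.08],loss='soft_l1')
    print(s.x.round(4),'rms mm',np.sqrt(np.nanmean(res(s.x)**2)),'t0',D[0,0])
    json.dump({'t0':D[0,0],'q':list(s.x)},open('fit.json','w'))
    st=status.state(); print(st['time'],st['tool_pos'],st['qd'].round(3))
E
python3 track.py 60
```

```text
[[ 0.      0.4938  0.1468  0.6324  0.1705 56.     22.    ]
 [ 0.6     0.5088  0.2027  0.6109  0.1003 40.     19.    ]
 [ 1.2     0.5685  0.2238  0.5409  0.0774 58.     17.    ]
 [ 1.8     0.6151  0.1884  0.4836  0.1197 55.     16.    ]
 [ 2.4     0.6121  0.1299  0.4836  0.1899 40.     17.    ]]
[ 1.6478 -2.9302  0.5566  0.1592  0.5539  0.1546  0.0649  0.0787] rms mm 0.9476839172585605 t0 6.6833
9.6833 [ 0.56661425 -0.13183577  0.27293426] [ 0.001 -0.001  0.001  0.001 -0.     0.     0.002]
```

```bash
python3 - <<'E'
from h import *
s=status.state(); setcmd(s['tool_pos'],R.from_quat(s['tool_rot']))
plan(ease(s['tool_pos'],[.545,-.06,.41],9),[81]*10)
E
```

```text
[[[0.004, 0.008, -0.016, 0.0, 0.001, 0.0], [0.014, 0.028, -0.058, 0.0, 0.001, 0.0], [0.028, 0.058, -0.119, 0.0, 0.001, 0.0], [0.045, 0.094, -0.191, 0.0, 0.001, 0.0], [0.063, 0.131, -0.267, 0.0, 0.001, 0.0], [0.079, 0.167, -0.339, 0.0, 0.001, 0.0], [0.094, 0.197, -0.4, 0.0, 0.001, 0.0], [0.104, 0.217, -0.442, 0.0, 0.001, 0.0], [0.107, 0.225, -0.457, 0.0, 0.001, 0.0], [0.107, 0.225, -0.457, 0.0, 0.001, 0.0]]]
```

Request:
{"op": "step_arm", "data": {
  "plan": [
    [[0.004,0.008,-0.016,0.0,0.001,0.0],[0.014,0.028,-0.058,0.0,0.001,0.0],[0.028,0.058,-0.119,0.0,0.001,0.0],[0.045,0.094,-0.191,0.0,0.001,0.0],[0.063,0.131,-0.267,0.0,0.001,0.0],[0.079,0.167,-0.339,0.0,0.001,0.0],[0.094,0.197,-0.4,0.0,0.001,0.0],[0.104,0.217,-0.442,0.0,0.001,0.0],[0.107,0.225,-0.457,0.0,0.001,0.0],[0.107,0.225,-0.457,0.0,0.001,0.0]]
  ]
}}

```text
time: 10.52
tool_pos: [0.5451, -0.0594, 0.4113]
tool_rot: [0.078, 0.997, 0.0, 0.001]
force: [-0.6, -0.7, -1.7]
opening: 0.0113
gripper_force: 41.2
```

```bash
cat > fit.py <<'E'
from h import *
import sys,pickle,os
from track import meas
from scipy.optimize import least_squares
K=.011/.0222 # dry/viscous ratio kept nominal, the rate k is fitted
def ang(w0,a0,k,t): e=np.exp(-k*t); return a0-((w0+K)*(1-e)/k-K*t)
def fit():
    D=np.array(pickle.load(open('D.pkl','rb'))); S=np.array(pickle.load(open('S.pkl','rb')))
    t0=6.6833; D=D[np.isfinite(D[:,1])&(D[:,3]>25)]; S=S[np.isfinite(S[:,1])]
    f=lambda q:np.r_[(D[:,1:3]-q[3:5]-q[7]*(U:=(lambda a:np.c_[np.cos(a),np.sin(a)]))(ang(*q[:3],D[:,0]-t0))).ravel(),(S[:,1:3]-q[5:7]-q[8]*U(ang(*q[:3],S[:,0]-t0))).ravel()]*1000
    s=least_squares(f,[1.648,-2.93,.022,*AX,*AX,.065,.065],loss='soft_l1')
    print(s.x.round(4),'rms',np.sqrt(np.mean(f(s.x)**2)).round(2),len(D),len(S)); json.dump(list(s.x),open('fit2.json','w')); return s.x
def side():
    """collet spot in the side view on z=.066, free of the held loupe"""
    t=status.state()['time']; c=vision.camera('side'); im=c['pixels']; hsv=cv2.cvtColor(im,cv2.COLOR_BGR2HSV)
    m=((hsv[...,1]>140)&(hsv[...,2]>110)&(abs(hsv[...,0].astype(int)-23)<6)).astype(np.uint8)
    n,l,st,ce=cv2.connectedComponentsWithStats(m); best=[t,np.nan,np.nan,0]
    for i in range(1,n):
        p=onplane(c,*ce[i],.066)[:2]; r=np.hypot(*(p-AX))
        if st[i,4]>15 and .045<r<.085 and st[i,4]>best[3]: best=[t,*p,st[i,4]]
    return best,c
if __name__=='__main__':
    ct=vision.camera('top')
    D0=np.array(pickle.load(open('D.pkl','rb'))); D=[[d[0],*onplane(ct,d[1],d[2],.066)[:2],d[3]] for d in D0]
    S=[]
    for i in range(36):
        if i%4==3: t=status.state()['time']; m=meas(vision.camera('top')); D.append([t,*onplane(ct,m[0],m[1],.066)[:2],m[2]])
        else: S.append(side()[0])
    pickle.dump(D,open('D.pkl','wb')); pickle.dump(S,open('S.pkl','wb')); fit(); print(np.array(D)[60:].round(4)); print(np.array(S)[::5].round(4)); print(status.state()['time'],status.state()['tool_pos'])
E
python3 fit.py
```

```text
[ 1.683  -2.8997  0.031   0.5567  0.1592  0.5604  0.1674  0.0649  0.0657] rms 1.12 69 27
[[10.7167  0.4951  0.1406 58.    ]
 [10.9167  0.4915  0.1577 48.    ]
 [11.1167  0.4941  0.1758 40.    ]
 [11.3167  0.501   0.1929 41.    ]
 [11.5167  0.5141  0.2065 36.    ]
 [11.7167  0.5285  0.2154 36.    ]
 [11.9167  0.5474  0.2221 48.    ]
 [12.1167  0.5645  0.2243 49.    ]
 [12.3167  0.5848  0.2196 57.    ]]
[[10.5667  0.5023  0.1373 66.    ]
 [10.8667  0.4949  0.1639 72.    ]
 [11.2167  0.5011  0.1956 70.    ]
 [11.5667  0.5208  0.2204 70.    ]
 [11.8667  0.5452  0.2315 72.    ]
 [12.2167  0.5761  0.2305 76.    ]]
12.3667 [ 0.54507805 -0.06005161  0.40991809]
```

```bash
cat > fol.py <<'E'
from h import *
from fit import ang
import sys
A=np.array([.559,.160]); OFF=np.array([.0336,-.0053]); ZF=.3705; LEAD=.03
def tgt(t,q): a=ang(*q[:3],t-6.6833); return np.r_[A+.065*np.array([np.cos(a),np.sin(a)])-OFF,ZF]
def follow(t,ncalls,q):
    for k in range(ncalls): plan([tgt(t+(10*k+i)/12+LEAD,q) for i in range(1,11)],[81]*10)
E
python3 - <<'E'
from fol import *
q=json.load(open('fit2.json')); s=status.state(); setcmd(s['tool_pos'],R.from_quat(s['tool_rot'])); T=s['time']; a=s['tool_pos']
P=[]
for i in range(1,21):
    u=min(i/17,1); u=u*u*(3-2*u); g=tgt(T+i/12+LEAD,q); p=(1-u)*a+u*g
    v=np.clip((i-11)/6,0,1); p[2]=.41-(.41-ZF)*v*v*(3-2*v); P.append(p)
print(np.linalg.norm(np.diff(P,axis=0),axis=1).max()); plan(P[:10],[81]*10); plan(P[10:],[81]*10)
E
```

```text
0.019097854059749446
[[[0.001, 0.009, 0.0, 0.0, 0.0, 0.0], [0.003, 0.035, 0.0, 0.0, 0.0, 0.0], [0.004, 0.074, 0.0, 0.0, 0.0, 0.0], [0.005, 0.124, 0.0, 0.0, 0.0, 0.0], [0.003, 0.182, 0.0, 0.0, 0.0, 0.0], [0.001, 0.244, 0.0, 0.0, 0.0, 0.0], [-0.003, 0.307, 0.0, 0.0, 0.0, 0.0], [-0.009, 0.37, 0.0, 0.0, 0.0, 0.0], [-0.014, 0.429, 0.0, 0.0, 0.0, 0.0], [-0.02, 0.483, 0.0, 0.0, 0.0, 0.0]]]
[[[-0.004, 0.048, 0.0, 0.0, 0.0, 0.0], [-0.007, 0.087, 0.009, 0.0, 0.0, 0.0], [-0.007, 0.117, 0.034, 0.0, 0.0, 0.0], [-0.004, 0.136, 0.065, 0.0, 0.0, 0.0], [0.001, 0.145, 0.097, 0.0, 0.0, 0.0], [0.01, 0.143, 0.122, 0.0, 0.0, 0.0], [0.021, 0.13, 0.131, 0.0, 0.0, 0.0], [0.034, 0.112, 0.131, 0.0, 0.0, 0.0], [0.049, 0.095, 0.131, 0.0, 0.0, 0.0], [0.066, 0.08, 0.131, 0.0, 0.0, 0.0]]]
```

Request:
{"op": "step_arm", "data": {
  "plan": [
    [[0.001,0.009,0.0,0.0,0.0,0.0],[0.003,0.035,0.0,0.0,0.0,0.0],[0.004,0.074,0.0,0.0,0.0,0.0],[0.005,0.124,0.0,0.0,0.0,0.0],[0.003,0.182,0.0,0.0,0.0,0.0],[0.001,0.244,0.0,0.0,0.0,0.0],[-0.003,0.307,0.0,0.0,0.0,0.0],[-0.009,0.37,0.0,0.0,0.0,0.0],[-0.014,0.429,0.0,0.0,0.0,0.0],[-0.02,0.483,0.0,0.0,0.0,0.0]]
  ]
}}

```text
time: 13.2
tool_pos: [0.5737, 0.0849, 0.4098]
tool_rot: [0.078, 0.997, 0.0, -0.0]
force: [-0.3, 0.2, -1.0]
opening: 0.0115
gripper_force: 41.2
```

Request:
{"op": "step_arm", "data": {
  "plan": [
    [[-0.004,0.048,0.0,0.0,0.0,0.0],[-0.007,0.087,0.009,0.0,0.0,0.0],[-0.007,0.117,0.034,0.0,0.0,0.0],[-0.004,0.136,0.065,0.0,0.0,0.0],[0.001,0.145,0.097,0.0,0.0,0.0],[0.01,0.143,0.122,0.0,0.0,0.0],[0.021,0.13,0.131,0.0,0.0,0.0],[0.034,0.112,0.131,0.0,0.0,0.0],[0.049,0.095,0.131,0.0,0.0,0.0],[0.066,0.08,0.131,0.0,0.0,0.0]]
  ]
}}

```text
time: 14.03
tool_pos: [0.5575, 0.1074, 0.3711]
tool_rot: [0.079, 0.997, 0.0, 0.0]
force: [0.1, 0.3, -1.1]
opening: 0.0113
gripper_force: 41.2
```

```bash
python3 - <<'E'
from fol import *
from fit import side,fit
import pickle
q=json.load(open('fit2.json')); s=status.state(); print(s['time'],s['tool_pos'],'want',tgt(s['time'],q),'cmd',getcmd()[0])
b,c=side(); w=vision.camera('wrist'); t=s['time']; print(b)
a=ang(*q[:3],t-6.6833); st=[*(A+.065*np.array([np.cos(a),np.sin(a)])),.115]; print('stone pred px',proj(c,st),'lens pred',proj(c,[*(s['tool_pos'][:2]+OFF),.146]))
u,v=map(int,proj(c,st)); x=cv2.resize(c['pixels'][v-60:v+40,u-50:u+50],None,fx=4,fy=4); y=cv2.resize(w['pixels'],(400,250)); o=np.zeros((400,800,3),np.uint8); o[:,:400]=x; o[:250,400:]=y
cv2.imwrite('pics/f1.png',o); print(u,v)
S=pickle.load(open('S.pkl','rb')); S.append(b); pickle.dump(S,open('S.pkl','wb')); fit()
E
```

```text
14.0333 [0.557489   0.10744295 0.37114584] want [0.55997651 0.11025942 0.3705    ] cmd [0.55790724 0.10892046 0.37059899]
[14.0333, np.float64(0.5856542996806026), np.float64(0.10851467089194833), np.int32(64)]
stone pred px (np.float64(292.05786070007224), np.float64(220.82830124313605)) lens pred (np.float64(292.4038744361125), np.float64(211.12253461412274))
292 220
[ 1.6632 -2.9148  0.0276  0.5567  0.1588  0.5597  0.1676  0.065   0.0652] rms 1.21 69 28
```

View pics/f1.png

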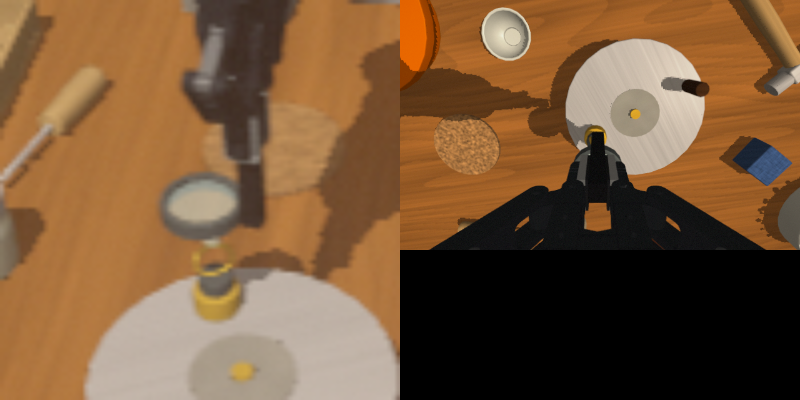

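Crop: the lens is upright at (201,207), within 1 px of prediction. The stone under it at (212,243) is about 3 px (7 mm) ahead of the old fit, and the refit takes that in. Next is a follow call, then another phase check.

```bash
sed -i 's/LEAD=.03/LEAD=.0/' fol.py; python3 - <<'E'
from fol import *
q=json.load(open('fit2.json')); t=status.state()['time']; print(t); follow(t,1,q)
E
```

```text
14.1333
[[[0.047, -0.029, 0.0, 0.0, 0.0, 0.0], [0.068, -0.037, 0.0, 0.0, 0.0, 0.0], [0.089, -0.043, 0.0, 0.0, 0.0, 0.0], [0.112, -0.047, 0.0, 0.0, 0.0, 0.0], [0.134, -0.048, 0.0, 0.0, 0.0, 0.0], [0.156, -0.047, 0.0, 0.0, 0.0, 0.0], [0.179, -0.044, 0.0, 0.0, 0.0, 0.0], [0.2, -0.038, 0.0, 0.0, 0.0, 0.0], [0.221, -0.031, 0.0, 0.0, 0.0, 0.0], [0.241, -0.021, 0.0, 0.0, 0.0, 0.0]]]
```

Request:
{"op": "step_arm", "data": {
  "plan": [
    [[0.047,-0.029,0.0,0.0,0.0,0.0],[0.068,-0.037,0.0,0.0,0.0,0.0],[0.089,-0.043,0.0,0.0,0.0,0.0],[0.112,-0.047,0.0,0.0,0.0,0.0],[0.134,-0.048,0.0,0.0,0.0,0.0],[0.156,-0.047,0.0,0.0,0.0,0.0],[0.179,-0.044,0.0,0.0,0.0,0.0],[0.2,-0.038,0.0,0.0,0.0,0.0],[0.221,-0.031,0.0,0.0,0.0,0.0],[0.241,-0.021,0.0,0.0,0.0,0.0]]
  ]
}}

```text
time: 14.97
tool_pos: [0.4849, 0.1144, 0.3706]
tool_rot: [0.079, 0.997, -0.0, 0.0]
force: [0.5, 0.7, -1.4]
opening: 0.0115
gripper_force: 41.2
```

```bash
cat > chk.py <<'E'
from fol import *
from fit import side,fit
import pickle,sys
q=json.load(open('fit2.json')); s=status.state(); print(s['time'],s['tool_pos'],'want',tgt(s['time'],q),'cmd',getcmd()[0],s['opening'],s['force'])
b,c=side(); t=b[0]; S=pickle.load(open('S.pkl','rb')); S.append(b); pickle.dump(S,open('S.pkl','wb')); print(b)
q2=fit(); print('phase err old fit mm',65*(ang(*q2[:3],t-6.6833)-ang(*q[:3],t-6.6833)))
f=lambda p:np.array(proj(c,p)).round(1)
print('lens px pred',f([*(s['tool_pos'][:2]+OFF),.146]),'stone px pred',f([*(tgt(t,q2)[:2]+OFF),.115]))
# measured: stone/lens crop kept
u,v=map(int,proj(c,[*A,.1])); cv2.imwrite(sys.argv[1],cv2.resize(c['pixels'][v-70:v+50,u-70:u+70],None,fx=4,fy=4)); print(u-70,v-70)
if len(sys.argv)>2: follow(status.state()['time'],int(sys.argv[2]),q2)
E
python3 chk.py pics/f2.png 1
```

```text
14.9667 [0.48491888 0.11440255 0.37063016] want [0.48554162 0.11395499 0.3705    ] cmd [0.48551297 0.11402425 0.37059821] 0.011508858096180788 [ 0.46958115  0.66539911 -1.36542039]
[14.9667, np.float64(0.5142642271608546), np.float64(0.1218039363016643), np.int32(65)]
[ 1.6416 -2.9315  0.0239  0.5566  0.1584  0.5591  0.168   0.0651  0.0646] rms 1.23 69 29
phase err old fit mm -5.7270461421188745
lens px pred [320.5 215. ] stone px pred [322.1 225. ]
232 171
[[[0.044, 0.032, 0.0, 0.0, 0.0, 0.0], [0.06, 0.049, 0.0, 0.0, 0.0, 0.0], [0.074, 0.066, 0.0, 0.0, 0.0, 0.0], [0.085, 0.086, 0.0, 0.0, 0.0, 0.0], [0.095, 0.106, 0.0, 0.0, 0.0, 0.0], [0.103, 0.127, 0.0, 0.0, 0.0, 0.0], [0.108, 0.148, 0.0, 0.0, 0.0, 0.0], [0.111, 0.17, 0.0, 0.0, 0.0, 0.0], [0.112, 0.192, 0.0, 0.0, 0.0, 0.0], [0.111, 0.214, 0.0, 0.0, 0.0, 0.0]]]
```

View pics/f2.png

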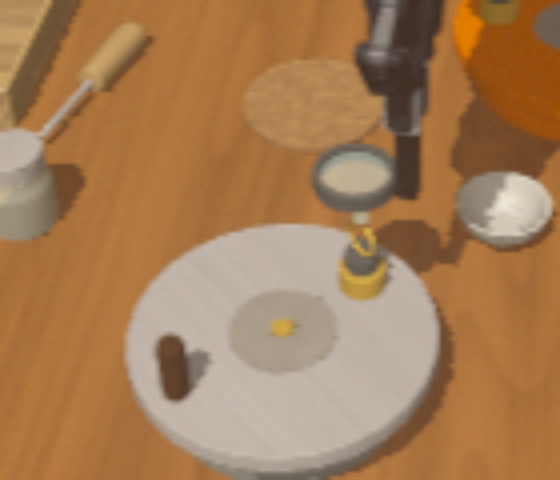

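The lens is at (355,177) and the stone at (360,218), both matching the new fit. I'll keep following, with a phase check after each call.

Request:
{"op": "step_arm", "data": {
  "plan": [
    [[0.044,0.032,0.0,0.0,0.0,0.0],[0.06,0.049,0.0,0.0,0.0,0.0],[0.074,0.066,0.0,0.0,0.0,0.0],[0.085,0.086,0.0,0.0,0.0,0.0],[0.095,0.106,0.0,0.0,0.0,0.0],[0.103,0.127,0.0,0.0,0.0,0.0],[0.108,0.148,0.0,0.0,0.0,0.0],[0.111,0.17,0.0,0.0,0.0,0.0],[0.112,0.192,0.0,0.0,0.0,0.0],[0.111,0.214,0.0,0.0,0.0,0.0]]
  ]
}}

```text
time: 15.85
tool_pos: [0.4628, 0.1834, 0.3706]
tool_rot: [0.079, 0.997, -0.0, 0.0]
force: [-0.0, -0.7, -1.0]
opening: 0.0113
gripper_force: 41.2
```

```bash
python3 chk.py pics/f3.png 1
```

```text
15.85 [0.462827   0.18335804 0.37057205] want [0.46278479 0.18274522 0.3705    ] cmd [0.46268123 0.18264817 0.37059037] 0.011311295343993586 [-0.02377108 -0.73093002 -1.01763553]
[15.85, np.float64(0.49766167659814947), np.float64(0.1883339928848735), np.int32(72)]
[ 1.6366 -2.9357  0.0232  0.5566  0.1583  0.5591  0.1681  0.0652  0.0646] rms 1.25 69 30
phase err old fit mm -1.5434871543993545
lens px pred [326.1 235.2] stone px pred [326.1 244.6]
232 171
[[[-0.009, 0.04, 0.0, 0.0, 0.0, 0.0], [-0.016, 0.061, 0.0, 0.0, 0.0, 0.0], [-0.026, 0.08, 0.0, 0.0, 0.0, 0.0], [-0.037, 0.099, 0.0, 0.0, 0.0, 0.0], [-0.051, 0.116, 0.0, 0.0, 0.0, 0.0], [-0.066, 0.132, 0.0, 0.0, 0.0, 0.0], [-0.082, 0.146, 0.0, 0.0, 0.0, 0.0], [-0.1, 0.159, 0.0, 0.0, 0.0, 0.0], [-0.119, 0.17, 0.0, 0.0, 0.0, 0.0], [-0.139, 0.178, 0.0, 0.0, 0.0, 0.0]]]
```

Request:
{"op": "step_arm", "data": {
  "plan": [
    [[-0.009,0.04,0.0,0.0,0.0,0.0],[-0.016,0.061,0.0,0.0,0.0,0.0],[-0.026,0.08,0.0,0.0,0.0,0.0],[-0.037,0.099,0.0,0.0,0.0,0.0],[-0.051,0.116,0.0,0.0,0.0,0.0],[-0.066,0.132,0.0,0.0,0.0,0.0],[-0.082,0.146,0.0,0.0,0.0,0.0],[-0.1,0.159,0.0,0.0,0.0,0.0],[-0.119,0.17,0.0,0.0,0.0,0.0],[-0.139,0.178,0.0,0.0,0.0,0.0]]
  ]
}}

```text
time: 16.73
tool_pos: [0.5129, 0.2291, 0.3706]
tool_rot: [0.079, 0.997, -0.0, -0.0]
force: [0.2, 0.7, -1.2]
opening: 0.0109
gripper_force: 41.2
```

```bash
python3 chk.py pics/f4.png 1
```

```text
16.7333 [0.51290081 0.22910618 0.37055001] want [0.51214866 0.22893491 0.3705    ] cmd [0.51223166 0.22885644 0.37058528] 0.01088945087679949 [ 0.15325583  0.68867709 -1.15169682]
[16.7333, np.float64(0.5471851423438416), np.float64(0.23139637505041666), np.int32(74)]
[ 1.6348 -2.9373  0.0229  0.5566  0.1582  0.5591  0.1681  0.0652  0.0646] rms 1.25 69 31
phase err old fit mm -0.707760335316685
lens px pred [301.8 247.8] stone px pred [302.5 257. ]
232 171
[[[-0.035, 0.01, 0.0, 0.0, 0.0, 0.0], [-0.056, 0.013, 0.0, 0.0, 0.0, 0.0], [-0.078, 0.014, 0.0, 0.0, 0.0, 0.0], [-0.099, 0.013, 0.0, 0.0, 0.0, 0.0], [-0.12, 0.01, 0.0, 0.0, 0.0, 0.0], [-0.141, 0.005, 0.0, 0.0, 0.0, 0.0], [-0.161, -0.003, 0.0, 0.0, 0.0, 0.0], [-0.18, -0.012, 0.0, 0.0, 0.0, 0.0], [-0.198, -0.023, 0.0, 0.0, 0.0, 0.0], [-0.215, -0.035, 0.0, 0.0, 0.0, 0.0]]]
```

Request:
{"op": "step_arm", "data": {
  "plan": [
    [[-0.035,0.01,0.0,0.0,0.0,0.0],[-0.056,0.013,0.0,0.0,0.0,0.0],[-0.078,0.014,0.0,0.0,0.0,0.0],[-0.099,0.013,0.0,0.0,0.0,0.0],[-0.12,0.01,0.0,0.0,0.0,0.0],[-0.141,0.005,0.0,0.0,0.0,0.0],[-0.161,-0.003,0.0,0.0,0.0,0.0],[-0.18,-0.012,0.0,0.0,0.0,0.0],[-0.198,-0.023,0.0,0.0,0.0,0.0],[-0.215,-0.035,0.0,0.0,0.0,0.0]]
  ]
}}

```text
time: 17.62
tool_pos: [0.5748, 0.2078, 0.3706]
tool_rot: [0.079, 0.997, -0.0, 0.0]
force: [-0.1, 0.1, -2.0]
opening: 0.0116
gripper_force: 41.2
```

```bash
python3 chk.py pics/f5.png 4
```

```text
17.6167 [0.57476544 0.20784039 0.37061501] want [0.5741575  0.20828496 0.3705    ] cmd [0.57429046 0.20838196 0.37058777] 0.011631429766947395 [-0.09861173  0.10576731 -2.02370644]
[17.6167, np.float64(0.6074542609806952), np.float64(0.20985845627874256), np.int32(72)]
[ 1.6344 -2.9377  0.0228  0.5566  0.1582  0.5591  0.1681  0.0652  0.0645] rms 1.25 69 32
phase err old fit mm -0.30472372103293566
lens px pred [277.1 239. ] stone px pred [278.4 248.3]
232 171
[[[-0.024, -0.024, 0.0, 0.0, 0.0, 0.0], [-0.037, -0.041, 0.0, 0.0, 0.0, 0.0], [-0.049, -0.058, 0.0, 0.0, 0.0, 0.0], [-0.058, -0.077, 0.0, 0.0, 0.0, 0.0], [-0.066, -0.096, 0.0, 0.0, 0.0, 0.0], [-0.072, -0.116, 0.0, 0.0, 0.0, 0.0], [-0.076, -0.136, 0.0, 0.0, 0.0, 0.0], [-0.078, -0.156, 0.0, 0.0, 0.0, 0.0], [-0.078, -0.177, 0.0, 0.0, 0.0, 0.0], [-0.076, -0.197, 0.0, 0.0, 0.0, 0.0]]]
[[[0.004, -0.02, 0.0, 0.0, 0.0, 0.0], [0.009, -0.04, 0.0, 0.0, 0.0, 0.0], [0.017, -0.059, 0.0, 0.0, 0.0, 0.0], [0.026, -0.077, 0.0, 0.0, 0.0, 0.0], [0.036, -0.094, 0.0, 0.0, 0.0, 0.0], [0.049, -0.11, 0.0, 0.0, 0.0, 0.0], [0.062, -0.125, 0.0, 0.0, 0.0, 0.0], [0.077, -0.138, 0.0, 0.0, 0.0, 0.0], [0.093, -0.15, 0.0, 0.0, 0.0, 0.0], [0.11, -0.16, 0.0, 0.0, 0.0, 0.0]]]
[[[0.018, -0.009, 0.0, 0.0, 0.0, 0.0], [0.037, -0.016, 0.0, 0.0, 0.0, 0.0], [0.056, -0.021, 0.0, 0.0, 0.0, 0.0], [0.075, -0.025, 0.0, 0.0, 0.0, 0.0], [0.094, -0.027, 0.0, 0.0, 0.0, 0.0], [0.114, -0.027, 0.0, 0.0, 0.0, 0.0], [0.133, -0.025, 0.0, 0.0, 0.0, 0.0], [0.153, -0.022, 0.0, 0.0, 0.0, 0.0], [0.171, -0.016, 0.0, 0.0, 0.0, 0.0], [0.189, -0.01, 0.0, 0.0, 0.0, 0.0]]]
[[[0.018, 0.009, 0.0, 0.0, 0.0, 0.0], [0.034, 0.018, 0.0, 0.0, 0.0, 0.0], [0.05, 0.03, 0.0, 0.0, 0.0, 0.0], [0.064, 0.042, 0.0, 0.0, 0.0, 0.0], [0.078, 0.056, 0.0, 0.0, 0.0, 0.0], [0.09, 0.071, 0.0, 0.0, 0.0, 0.0], [0.1, 0.086, 0.0, 0.0, 0.0, 0.0], [0.109, 0.103, 0.0, 0.0, 0.0, 0.0], [0.117, 0.12, 0.0, 0.0, 0.0, 0.0], [0.123, 0.138, 0.0, 0.0, 0.0, 0.0]]]
```

Request:
{"op": "step_arm", "data": {
  "plan": [
    [[-0.024,-0.024,0.0,0.0,0.0,0.0],[-0.037,-0.041,0.0,0.0,0.0,0.0],[-0.049,-0.058,0.0,0.0,0.0,0.0],[-0.058,-0.077,0.0,0.0,0.0,0.0],[-0.066,-0.096,0.0,0.0,0.0,0.0],[-0.072,-0.116,0.0,0.0,0.0,0.0],[-0.076,-0.136,0.0,0.0,0.0,0.0],[-0.078,-0.156,0.0,0.0,0.0,0.0],[-0.078,-0.177,0.0,0.0,0.0,0.0],[-0.076,-0.197,0.0,0.0,0.0,0.0]]
  ]
}}

```text
time: 18.5
tool_pos: [0.5874, 0.1457, 0.3706]
tool_rot: [0.079, 0.997, -0.0, -0.0]
force: [-0.3, 0.4, -1.8]
opening: 0.0114
gripper_force: 41.2
```

Request:
{"op": "step_arm", "data": {
  "plan": [
    [[0.004,-0.02,0.0,0.0,0.0,0.0],[0.009,-0.04,0.0,0.0,0.0,0.0],[0.017,-0.059,0.0,0.0,0.0,0.0],[0.026,-0.077,0.0,0.0,0.0,0.0],[0.036,-0.094,0.0,0.0,0.0,0.0],[0.049,-0.11,0.0,0.0,0.0,0.0],[0.062,-0.125,0.0,0.0,0.0,0.0],[0.077,-0.138,0.0,0.0,0.0,0.0],[0.093,-0.15,0.0,0.0,0.0,0.0],[0.11,-0.16,0.0,0.0,0.0,0.0]]
  ]
}}

```text
time: 19.33
tool_pos: [0.5469, 0.1039, 0.3706]
tool_rot: [0.079, 0.997, -0.0, 0.0]
force: [-0.7, -0.4, -0.6]
opening: 0.0115
gripper_force: 41.2
```

Request:
{"op": "step_arm", "data": {
  "plan": [
    [[0.018,-0.009,0.0,0.0,0.0,0.0],[0.037,-0.016,0.0,0.0,0.0,0.0],[0.056,-0.021,0.0,0.0,0.0,0.0],[0.075,-0.025,0.0,0.0,0.0,0.0],[0.094,-0.027,0.0,0.0,0.0,0.0],[0.114,-0.027,0.0,0.0,0.0,0.0],[0.133,-0.025,0.0,0.0,0.0,0.0],[0.153,-0.022,0.0,0.0,0.0,0.0],[0.171,-0.016,0.0,0.0,0.0,0.0],[0.189,-0.01,0.0,0.0,0.0,0.0]]
  ]
}}

```text
time: 20.17
tool_pos: [0.4904, 0.1105, 0.3706]
tool_rot: [0.078, 0.997, -0.0, 0.0]
force: [-0.5, -0.3, -0.8]
opening: 0.0112
gripper_force: 41.2
```

Request:
{"op": "step_arm", "data": {
  "plan": [
    [[0.018,0.009,0.0,0.0,0.0,0.0],[0.034,0.018,0.0,0.0,0.0,0.0],[0.05,0.03,0.0,0.0,0.0,0.0],[0.064,0.042,0.0,0.0,0.0,0.0],[0.078,0.056,0.0,0.0,0.0,0.0],[0.09,0.071,0.0,0.0,0.0,0.0],[0.1,0.086,0.0,0.0,0.0,0.0],[0.109,0.103,0.0,0.0,0.0,0.0],[0.117,0.12,0.0,0.0,0.0,0.0],[0.123,0.138,0.0,0.0,0.0,0.0]]
  ]
}}

```text
time: 21.0
tool_pos: [0.4609, 0.1574, 0.3706]
tool_rot: [0.079, 0.997, -0.0, -0.0]
force: [0.1, 0.7, -0.8]
opening: 0.0117
gripper_force: 41.2
```

```bash
python3 chk.py pics/f6.png 5
```

```text
21.0 [0.46085962 0.15736336 0.3705719 ] want [0.46095515 0.15682292 0.3705    ] cmd [0.46100995 0.15679073 0.3705933 ] 0.011660644022056858 [ 0.09486936  0.68946134 -0.8119866 ]
[21.0, np.float64(0.49505728876930305), np.float64(0.16208415058558678), np.int32(71)]
[ 1.6322 -2.94    0.0225  0.5566  0.1582  0.5591  0.1682  0.0652  0.0645] rms 1.25 69 33
phase err old fit mm -1.546510600700124
lens px pred [328.2 227.6] stone px pred [328.3 237. ]
232 171
[[[0.007, 0.035, 0.0, 0.0, 0.0, 0.0], [0.009, 0.053, 0.0, 0.0, 0.0, 0.0], [0.009, 0.072, 0.0, 0.0, 0.0, 0.0], [0.007, 0.091, 0.0, 0.0, 0.0, 0.0], [0.004, 0.109, 0.0, 0.0, 0.0, 0.0], [-0.001, 0.127, 0.0, 0.0, 0.0, 0.0], [-0.007, 0.144, 0.0, 0.0, 0.0, 0.0], [-0.015, 0.161, 0.0, 0.0, 0.0, 0.0], [-0.024, 0.177, 0.0, 0.0, 0.0, 0.0], [-0.035, 0.192, 0.0, 0.0, 0.0, 0.0]]]
[[[-0.011, 0.014, 0.0, 0.0, 0.0, 0.0], [-0.024, 0.027, 0.0, 0.0, 0.0, 0.0], [-0.038, 0.039, 0.0, 0.0, 0.0, 0.0], [-0.052, 0.05, 0.0, 0.0, 0.0, 0.0], [-0.068, 0.059, 0.0, 0.0, 0.0, 0.0], [-0.084, 0.067, 0.0, 0.0, 0.0, 0.0], [-0.101, 0.074, 0.0, 0.0, 0.0, 0.0], [-0.118, 0.079,
[... 527 characters left out ...]
024, 0.0, 0.0, 0.0, 0.0], [-0.034, -0.038, 0.0, 0.0, 0.0, 0.0], [-0.043, -0.052, 0.0, 0.0, 0.0, 0.0], [-0.051, -0.068, 0.0, 0.0, 0.0, 0.0], [-0.058, -0.083, 0.0, 0.0, 0.0, 0.0], [-0.064, -0.099, 0.0, 0.0, 0.0, 0.0], [-0.068, -0.116, 0.0, 0.0, 0.0, 0.0], [-0.071, -0.132, 0.0, 0.0, 0.0, 0.0], [-0.073, -0.149, 0.0, 0.0, 0.0, 0.0]]]
[[[0.0, -0.017, 0.0, 0.0, 0.0, 0.0], [0.001, -0.034, 0.0, 0.0, 0.0, 0.0], [0.003, -0.05, 0.0, 0.0, 0.0, 0.0], [0.006, -0.066, 0.0, 0.0, 0.0, 0.0], [0.011, -0.082, 0.0, 0.0, 0.0, 0.0], [0.017, -0.098, 0.0, 0.0, 0.0, 0.0], [0.024, -0.113, 0.0, 0.0, 0.0, 0.0], [0.032, -0.127, 0.0, 0.0, 0.0, 0.0], [0.041, -0.141, 0.0, 0.0, 0.0, 0.0], [0.051, -0.154, 0.0, 0.0, 0.0, 0.0]]]
```

Request:
{"op": "step_arm", "data": {
  "plan": [
    [[0.007,0.035,0.0,0.0,0.0,0.0],[0.009,0.053,0.0,0.0,0.0,0.0],[0.009,0.072,0.0,0.0,0.0,0.0],[0.007,0.091,0.0,0.0,0.0,0.0],[0.004,0.109,0.0,0.0,0.0,0.0],[-0.001,0.127,0.0,0.0,0.0,0.0],[-0.007,0.144,0.0,0.0,0.0,0.0],[-0.015,0.161,0.0,0.0,0.0,0.0],[-0.024,0.177,0.0,0.0,0.0,0.0],[-0.035,0.192,0.0,0.0,0.0,0.0]]
  ]
}}

```text
time: 21.88
tool_pos: [0.4808, 0.2125, 0.3705]
tool_rot: [0.079, 0.997, -0.0, -0.0]
force: [-0.9, 0.8, -0.6]
opening: 0.0113
gripper_force: 41.2
```

Request:
{"op": "step_arm", "data": {
  "plan": [
    [[-0.011,0.014,0.0,0.0,0.0,0.0],[-0.024,0.027,0.0,0.0,0.0,0.0],[-0.038,0.039,0.0,0.0,0.0,0.0],[-0.052,0.05,0.0,0.0,0.0,0.0],[-0.068,0.059,0.0,0.0,0.0,0.0],[-0.084,0.067,0.0,0.0,0.0,0.0],[-0.101,0.074,0.0,0.0,0.0,0.0],[-0.118,0.079,0.0,0.0,0.0,0.0],[-0.135,0.083,0.0,0.0,0.0,0.0],[-0.153,0.085,0.0,0.0,0.0,0.0]]
  ]
}}

```text
time: 22.72
tool_pos: [0.5303, 0.2301, 0.3706]
tool_rot: [0.079, 0.997, -0.0, 0.0]
force: [-0.8, -1.1, -0.1]
opening: 0.0114
gripper_force: 41.2
```

Request:
{"op": "step_arm", "data": {
  "plan": [
    [[-0.018,0.001,0.0,0.0,0.0,0.0],[-0.035,0.001,0.0,0.0,0.0,0.0],[-0.053,-0.001,0.0,0.0,0.0,0.0],[-0.07,-0.005,0.0,0.0,0.0,0.0],[-0.087,-0.01,0.0,0.0,0.0,0.0],[-0.104,-0.016,0.0,0.0,0.0,0.0],[-0.12,-0.023,0.0,0.0,0.0,0.0],[-0.135,-0.032,0.0,0.0,0.0,0.0],[-0.149,-0.042,0.0,0.0,0.0,0.0],[-0.163,-0.053,0.0,0.0,0.0,0.0]]
  ]
}}

```text
time: 23.55
tool_pos: [0.5759, 0.2063, 0.3706]
tool_rot: [0.079, 0.997, -0.0, -0.0]
force: [-0.0, 0.2, -0.9]
opening: 0.0112
gripper_force: 41.2
```

Request:
{"op": "step_arm", "data": {
  "plan": [
    [[-0.012,-0.012,0.0,0.0,0.0,0.0],[-0.024,-0.024,0.0,0.0,0.0,0.0],[-0.034,-0.038,0.0,0.0,0.0,0.0],[-0.043,-0.052,0.0,0.0,0.0,0.0],[-0.051,-0.068,0.0,0.0,0.0,0.0],[-0.058,-0.083,0.0,0.0,0.0,0.0],[-0.064,-0.099,0.0,0.0,0.0,0.0],[-0.068,-0.116,0.0,0.0,0.0,0.0],[-0.071,-0.132,0.0,0.0,0.0,0.0],[-0.073,-0.149,0.0,0.0,0.0,0.0]]
  ]
}}

```text
time: 24.38
tool_pos: [0.5901, 0.1586, 0.3706]
tool_rot: [0.079, 0.997, -0.0, -0.0]
force: [-1.0, 0.1, -1.5]
opening: 0.011
gripper_force: 41.2
```

Request:
{"op": "step_arm", "data": {
  "plan": [
    [[0.0,-0.017,0.0,0.0,0.0,0.0],[0.001,-0.034,0.0,0.0,0.0,0.0],[0.003,-0.05,0.0,0.0,0.0,0.0],[0.006,-0.066,0.0,0.0,0.0,0.0],[0.011,-0.082,0.0,0.0,0.0,0.0],[0.017,-0.098,0.0,0.0,0.0,0.0],[0.024,-0.113,0.0,0.0,0.0,0.0],[0.032,-0.127,0.0,0.0,0.0,0.0],[0.041,-0.141,0.0,0.0,0.0,0.0],[0.051,-0.154,0.0,0.0,0.0,0.0]]
  ]
}}

```text
time: 25.22
tool_pos: [0.5675, 0.1155, 0.3706]
tool_rot: [0.079, 0.997, -0.0, 0.0]
force: [-0.5, -0.6, -1.7]
opening: 0.0115
gripper_force: 41.2
```

```bash
python3 - <<'E'
from fol import *
q=json.load(open('fit2.json')); s=status.state(); t=s['time']; print(t,s['tool_pos'],tgt(t,q)); follow(t,3,q)
E
```

```text
25.2167 [0.5674593  0.11549213 0.37064164] [0.56772163 0.11596563 0.3705    ]
[[[0.011, -0.012, 0.0, 0.0, 0.0, 0.0], [0.023, -0.023, 0.0, 0.0, 0.0, 0.0], [0.036, -0.033, 0.0, 0.0, 0.0, 0.0], [0.049, -0.042, 0.0, 0.0, 0.0, 0.0], [0.063, -0.05, 0.0, 0.0, 0.0, 0.0], [0.078, -0.057, 0.0, 0.0, 0.0, 0.0], [0.093, -0.063, 0.0, 0.0, 0.0, 0.0], [0.108, -0.068, 0.0, 0.0, 0.0, 0.0], [0.123, -0.072, 0.0, 0.0, 0.0, 0.0], [0.139, -0.074, 0.0, 0.0, 0.0, 0.0]]]
[[[0.016, -0.002, 0.0, 0.0, 0.0, 0.0], [0.032, -0.002, 0.0, 0.0, 0.0, 0.0], [0.047, -0.001, 0.0, 0.0, 0.0, 0.0], [0.063, 0.001, 0.0, 0.0, 0.0, 0.0], [0.078, 0.004, 0.0, 0.0, 0.0, 0.0], [0.093, 0.009, 0.0, 0.0, 0.0, 0.0], [0.108, 0.014, 0.0, 0.0, 0.0, 0.0], [0.122, 0.02, 0.0, 0.0, 0.0, 0.0], [0.136, 0.028, 0.0, 0.0, 0.0, 0.0], [0.149, 0.036, 0.0, 0.0, 0.0, 0.0]]]
[[[0.012, 0.009, 0.0, 0.0, 0.0, 0.0], [0.024, 0.019, 0.0, 0.0, 0.0, 0.0], [0.035, 0.03, 0.0, 0.0, 0.0, 0.0], [0.045, 0.041, 0.0, 0.0, 0.0, 0.0], [0.054, 0.053, 0.0, 0.0, 0.0, 0.0], [0.063, 0.066, 0.0, 0.0, 0.0, 0.0], [0.07, 0.079, 0.0, 0.0, 0.0, 0.0], [0.076, 0.093, 0.0, 0.0, 0.0, 0.0], [0.082, 0.107, 0.0, 0.0, 0.0, 0.0], [0.086, 0.121, 0.0, 0.0, 0.0, 0.0]]]
```

Request:
{"op": "step_arm", "data": {
  "plan": [
    [[0.011,-0.012,0.0,0.0,0.0,0.0],[0.023,-0.023,0.0,0.0,0.0,0.0],[0.036,-0.033,0.0,0.0,0.0,0.0],[0.049,-0.042,0.0,0.0,0.0,0.0],[0.063,-0.05,0.0,0.0,0.0,0.0],[0.078,-0.057,0.0,0.0,0.0,0.0],[0.093,-0.063,0.0,0.0,0.0,0.0],[0.108,-0.068,0.0,0.0,0.0,0.0],[0.123,-0.072,0.0,0.0,0.0,0.0],[0.139,-0.074,0.0,0.0,0.0,0.0]]
  ]
}}

```text
time: 26.05
tool_pos: [0.5227, 0.1004, 0.3706]
tool_rot: [0.079, 0.997, -0.0, 0.0]
force: [0.2, -1.2, -1.4]
opening: 0.0112
gripper_force: 41.2
```

Request:
{"op": "step_arm", "data": {
  "plan": [
    [[0.016,-0.002,0.0,0.0,0.0,0.0],[0.032,-0.002,0.0,0.0,0.0,0.0],[0.047,-0.001,0.0,0.0,0.0,0.0],[0.063,0.001,0.0,0.0,0.0,0.0],[0.078,0.004,0.0,0.0,0.0,0.0],[0.093,0.009,0.0,0.0,0.0,0.0],[0.108,0.014,0.0,0.0,0.0,0.0],[0.122,0.02,0.0,0.0,0.0,0.0],[0.136,0.028,0.0,0.0,0.0,0.0],[0.149,0.036,0.0,0.0,0.0,0.0]]
  ]
}}

```text
time: 26.88
tool_pos: [0.4803, 0.1185, 0.3706]
tool_rot: [0.079, 0.997, -0.0, 0.0]
force: [0.5, 0.3, -0.7]
opening: 0.0114
gripper_force: 41.2
```

Request:
{"op": "step_arm", "data": {
  "plan": [
    [[0.012,0.009,0.0,0.0,0.0,0.0],[0.024,0.019,0.0,0.0,0.0,0.0],[0.035,0.03,0.0,0.0,0.0,0.0],[0.045,0.041,0.0,0.0,0.0,0.0],[0.054,0.053,0.0,0.0,0.0,0.0],[0.063,0.066,0.0,0.0,0.0,0.0],[0.07,0.079,0.0,0.0,0.0,0.0],[0.076,0.093,0.0,0.0,0.0,0.0],[0.082,0.107,0.0,0.0,0.0,0.0],[0.086,0.121,0.0,0.0,0.0,0.0]]
  ]
}}

```text
time: 27.72
tool_pos: [0.4608, 0.1585, 0.3706]
tool_rot: [0.079, 0.997, -0.0, -0.0]
force: [-0.3, -0.5, -1.0]
opening: 0.0115
gripper_force: 41.2
```

```bash
python3 chk.py pics/f7.png; python3 - <<'E'
from h import *
s=status.state(); T=s['time']; a=s['tool_pos']; print(T)
setcmd(a,R.from_quat(s['tool_rot']))
# lift, back over pad
q=[]
b=np.array([.566,-.1317,.36])
for i in range(1,21):
    u=np.clip((i-3)/15,0,1); u=u*u*(3-2*u); p=(1-u)*a+u*b; v=min(i/5,1); p[2]=a[2]+.04*v*v*(3-2*v)-(a[2]+.04-.30)*(lambda w:w*w*(3-2*w))(np.clip((i-12)/8,0,1)); q.append(p)
print(np.linalg.norm(np.diff(q,axis=0),axis=1).max()); plan(q[:10],[81]*10); plan(q[10:],[81]*10)
E
```

```text
27.7167 [0.46080398 0.15852916 0.37059315] want [0.46080367 0.15806713 0.3705    ] cmd [0.46090163 0.15802291 0.37059316] 0.011530580379147701 [-0.29234579 -0.45556503 -1.04337589]
[27.7167, np.float64(0.49497044709682925), np.float64(0.1645454951099402), np.int32(70)]
[ 1.63   -2.9429  0.0223  0.5566  0.1581  0.5591  0.1682  0.0652  0.0645] rms 1.25 69 34
phase err old fit mm -2.864502130619986
lens px pred [328.2 227.9] stone px pred [328.3 237.8]
232 171
27.7667
0.030911230792016228
[[[0.0, 0.0, -0.014, 0.0, 0.0, 0.0], [0.0, 0.0, -0.047, 0.0, 0.0, 0.0], [0.0, 0.0, -0.086, 0.0, 0.0, 0.0], [-0.006, -0.011, -0.119, 0.0, 0.0, 0.0], [-0.024, -0.044, -0.133, 0.0, 0.0, 0.0], [-0.052, -0.094, -0.133, 0.0, 0.0, 0.0], [-0.087, -0.159, -0.133, 0.0, 0.0, 0.0], [-0.129, -0.234, -0.133, 0.0, 0.0, 0.0], [-0.175, -0.318, -0.133, 0.0, 0.0, 0.0], [-0.224, -0.407, -0.133, 0.0, 0.0, 0.0]]]
[[[-0.05, -0.09, 0.0, 0.0, 0.0, 0.0], [-0.099, -0.179, -0.001, 0.0, 0.0, 0.0], [-0.145, -0.262, 0.015, 0.0, 0.0, 0.0], [-0.187, -0.338, 0.057, 0.0, 0.0, 0.0], [-0.222, -0.403, 0.116, 0.0, 0.0, 0.0], [-0.25, -0.453, 0.184, 0.0, 0.0, 0.0], [-0.268, -0.485, 0.251, 0.0, 0.0, 0.0], [-0.274, -0.497, 0.31, 0.0, 0.0, 0.0], [-0.274, -0.497, 0.352, 0.0, 0.0, 0.0], [-0.274, -0.497, 0.368, 0.0, 0.0, 0.0]]]
```

Tracking stayed within about 3 mm for over 13 s. Returning the loupe.

Request:
{"op": "step_arm", "data": {
  "plan": [
    [[0.0,0.0,-0.014,0.0,0.0,0.0],[0.0,0.0,-0.047,0.0,0.0,0.0],[0.0,0.0,-0.086,0.0,0.0,0.0],[-0.006,-0.011,-0.119,0.0,0.0,0.0],[-0.024,-0.044,-0.133,0.0,0.0,0.0],[-0.052,-0.094,-0.133,0.0,0.0,0.0],[-0.087,-0.159,-0.133,0.0,0.0,0.0],[-0.129,-0.234,-0.133,0.0,0.0,0.0],[-0.175,-0.318,-0.133,0.0,0.0,0.0],[-0.224,-0.407,-0.133,0.0,0.0,0.0]]
  ]
}}

```text
time: 28.6
tool_pos: [0.5084, 0.0248, 0.4112]
tool_rot: [0.079, 0.997, 0.0, 0.0]
force: [-0.2, 0.7, -0.9]
opening: 0.0113
gripper_force: 41.2
```

Request:
{"op": "step_arm", "data": {
  "plan": [
    [[-0.05,-0.09,0.0,0.0,0.0,0.0],[-0.099,-0.179,-0.001,0.0,0.0,0.0],[-0.145,-0.262,0.015,0.0,0.0,0.0],[-0.187,-0.338,0.057,0.0,0.0,0.0],[-0.222,-0.403,0.116,0.0,0.0,0.0],[-0.25,-0.453,0.184,0.0,0.0,0.0],[-0.268,-0.485,0.251,0.0,0.0,0.0],[-0.274,-0.497,0.31,0.0,0.0,0.0],[-0.274,-0.497,0.352,0.0,0.0,0.0],[-0.274,-0.497,0.368,0.0,0.0,0.0]]
  ]
}}

```text
time: 29.43
tool_pos: [0.5653, -0.134, 0.2984]
tool_rot: [0.079, 0.997, -0.0, -0.001]
force: [-0.3, 0.9, -0.7]
opening: 0.0115
gripper_force: 41.2
```

```bash
python3 - <<'E'
from h import *
s=status.state(); a=s['tool_pos']; print(s['time'],a,s['force']); setcmd(a,R.from_quat(s['tool_rot']))
plan(ease(a,[.566,-.1317,.2395],9),[81]*10)
E
```

```text
29.4333 [ 0.56528151 -0.13398472  0.29844812] [-0.28773793  0.94302765 -0.72597572]
[[[0.0, 0.0, 0.007, 0.0, -0.001, 0.0], [0.0, 0.001, 0.025, 0.0, -0.001, 0.0], [0.0, 0.002, 0.051, 0.0, -0.001, 0.0], [-0.001, 0.003, 0.082, 0.0, -0.001, 0.0], [-0.001, 0.005, 0.115, 0.0, -0.001, 0.0], [-0.001, 0.006, 0.146, 0.0, -0.001, 0.0], [-0.001, 0.007, 0.172, 0.0, -0.001, 0.0], [-0.002, 0.008, 0.19, 0.0, -0.001, 0.0], [-0.002, 0.008, 0.196, 0.0, -0.001, 0.0], [-0.002, 0.008, 0.196, 0.0, -0.001, 0.0]]]
```

Request:
{"op": "step_arm", "data": {
  "plan": [
    [[0.0,0.0,0.007,0.0,-0.001,0.0],[0.0,0.001,0.025,0.0,-0.001,0.0],[0.0,0.002,0.051,0.0,-0.001,0.0],[-0.001,0.003,0.082,0.0,-0.001,0.0],[-0.001,0.005,0.115,0.0,-0.001,0.0],[-0.001,0.006,0.146,0.0,-0.001,0.0],[-0.001,0.007,0.172,0.0,-0.001,0.0],[-0.002,0.008,0.19,0.0,-0.001,0.0],[-0.002,0.008,0.196,0.0,-0.001,0.0],[-0.002,0.008,0.196,0.0,-0.001,0.0]]
  ]
}}

```text
time: 30.27
tool_pos: [0.5668, -0.1309, 0.2407]
tool_rot: [0.079, 0.997, -0.0, 0.001]
force: [-0.4, 0.3, -2.0]
opening: 0.0116
gripper_force: 41.2
```

Request:
{"op": "step_arm", "data": {
  "plan": [
    [[0,0,0.001,0,0,0],[0,0,0.002,0,0,0],[0,0,0.003,0,0,0],[0,0,0.004,0,0,0],[0,0,0.005,0,0,0],[0,0,0.006,0,0,0],[0,0,0.007,0,0,0],[0,0,0.008,0,0,0],[0,0,0.008,0,0,0],[0,0,0.008,0,0,0]]
  ]
}}

```text
time: 31.1
tool_pos: [0.5669, -0.131, 0.2389]
tool_rot: [0.079, 0.997, -0.0, 0.002]
force: [-0.9, 0.9, -1.5]
opening: 0.0111
gripper_force: 41.2
```

Request:
{"op": "step_arm", "data": {
  "plan": [
    [[0,0,0.001,0,0,0],[0,0,0.002,0,0,0],[0,0,0.003,0,0,0],[0,0,0.004,0,0,0],[0,0,0.005,0,0,0],[0,0,0.006,0,0,0],[0,0,0.006,0,0,0],[0,0,0.006,0,0,0],[0,0,0.006,0,0,0],[0,0,0.006,0,0,0]]
  ]
}}

```text
time: 31.93
tool_pos: [0.5669, -0.131, 0.2378]
tool_rot: [0.079, 0.997, 0.0, 0.002]
force: [-3.3, 1.2, 6.9]
opening: 0.0114
gripper_force: 42.4
```

The loupe is on the pad (upward force 7 N). Releasing.

Request:
{"op": "step_arm", "data": {
  "plan": [
    [[0,0,-0.002,0,0,0],[0,0,-0.002,0,0,0],[0,0,-0.002,0,0,0],[0,0,-0.002,0,0,0],[0,0,-0.002,0,0,0],[0,0,-0.002,0,0,0],[0,0,-0.002,0,0,0],[0,0,-0.002,0,0,0],[0,0,-0.002,0,0,0],[0,0,-0.002,0,0,0]]
  ],
  "gripper": 0.4
}}

```text
time: 32.77
tool_pos: [0.5669, -0.131, 0.2377]
tool_rot: [0.079, 0.997, -0.0, 0.002]
force: [0.7, 0.7, -0.5]
opening: 0.0514
gripper_force: 0.0
```

Request:
{"op": "step_arm", "data": {
  "plan": [
    [[0,0,-0.02,0,0,0],[0,0,-0.06,0,0,0],[0,0,-0.12,0,0,0],[0,0,-0.19,0,0,0],[0,0,-0.26,0,0,0],[0,0,-0.33,0,0,0],[0,0,-0.38,0,0,0],[0,0,-0.4,0,0,0],[0,0,-0.4,0,0,0],[0,0,-0.4,0,0,0]]
  ]
}}

```text
time: 33.6
tool_pos: [0.5664, -0.1309, 0.3578]
tool_rot: [0.079, 0.997, -0.0, 0.002]
force: [0.9, -0.1, -0.1]
opening: 0.0516
gripper_force: 0.0
```

```bash
python3 - <<'E'
from h import *
s=status.state(); print(s['time'],s['tool_pos'],s['force'],s['opening'])
w=vision.camera('wrist'); c=vision.camera('side'); t=vision.camera('top')
o=np.zeros((500,800,3),np.uint8); o[:250,:400]=cv2.resize(w['pixels'],(400,250)); o[:250,400:]=cv2.resize(t['pixels'],(400,250)); o[250:,:400]=cv2.resize(c['pixels'],(400,250))
x=cv2.resize(c['pixels'][160:215,275:345],None,fx=4,fy=4); o[255:255+220,410:690]=x; cv2.imwrite('pics/end.png',o)
E
```

```text
33.6 [ 0.56644638 -0.13089139  0.35775585] [ 0.87787835 -0.0908323  -0.07019702] 0.05155153169956882
```

View pics/end.png

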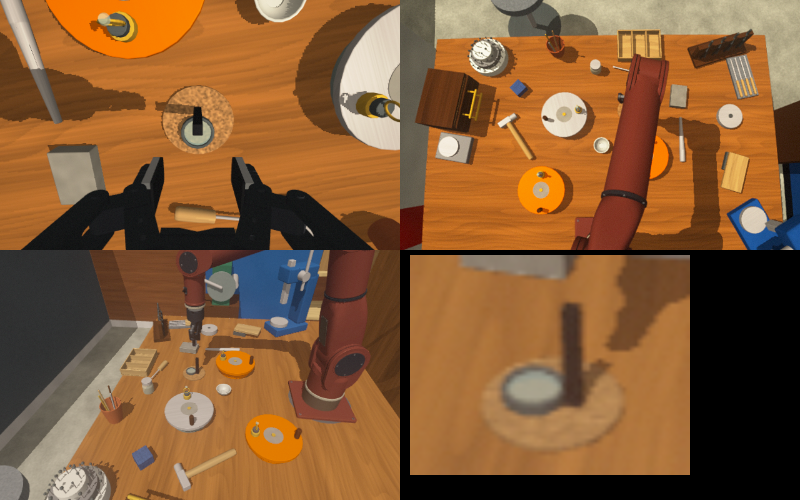

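The final view shows the loupe upright on the cork at (197,125) in the wrist panel, with the gripper open and clear. The other things on the bench have not moved. Handing in.

```bash
python3 -c "
from bench import job
print(job.finish_job())"
```

```text
the job is handed in; nothing more can be done
None
```

The job is handed in at about 34 s: I spun the plate up to about one turn in 3.8 s, followed the stone with the lens for over 13 s (about 3 mm off centre at most after the first second), and stood the loupe back upright on its cork pad; the verdict was not shown.

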